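Set the bench lathe for parting off

ROBOT

A 7-joint arm with a two-finger parallel gripper is mounted at the origin on the work surface. World frame = base frame: x ahead of the robot, y to its left, z up, the work surface at z = 0. Lengths are in m, angles in rad, forces in N, time in s.
With the tool pointing down it reaches from about 0.4 to 0.75 m from the base axis. Payload 19.5 kg.
Tool frame: the origin (TCP) lies on the centre line of the jaws, within the pads' length; the fingertips stand 11 mm ahead of it and the grasp point (between the pads) lies 8 mm behind it; z points along the fingers, y is the direction in which the jaws open and shut (so a half turn about z gives the same grasp; the last joint's range is limited). The gripper opens to 85 mm and grips with 20 to 120 N. Pads are 22 mm wide; open, the fingers measure 114 mm over their backs; the gripper's body (76 mm by 85 mm) begins 54 mm behind the grasp point. The pads swing forward as they close: fully open they stand 13 mm farther back than shut.
Start: joints at [-1.213, 0.707, -0.028, 1.485, 0.022, 0.951, -0.075], TCP at [0.224, 0.53, 0.242] pointing down, gripper open.
Joint ranges: [-2.71, 2.71], [-0.32, 2.16], [-1.57, 1.52], [0, 2.45], [-1.46, 4.6], [0, 2.02], [-2.83, 2.83]. Speed limits (rad/s): [1.89, 1.89, 2.57, 2.57, 3.01, 3.01, 3.01].

INTERFACE

Orientations are given as a 3x3 rotation matrix whose columns are the frame's x, y, z axes.
In Python, from plant import env, grab_frame, camera_info gives the robot as it stands.
- The arm moves only by the shell command python3 -m creep 'ROWS'. ROWS is text: rows parted by semicolons, each of 7 numbers parted by spaces: the shift along the tool's x, y, z in units of 50 mm (1.0 is 50 mm), then the turn, a rotation vector about the tool's x, y, z in units of 5 degrees (1.0 is 5 degrees), then the closure, from -1 (fully open) to 1 (shut). A call has exactly 5 rows; each row is the pose to reach, as a shift and turn from the pose commanded when the call began, along the tool's axes at that moment; what a row does not reach only later rows make up. A row lasts 1/10 s, in which the tool goes at most 50 mm and 8.59 degrees, less where a joint would pass 70% of its speed; a pose out of reach is approached as far as the arm can. A call with a gripper value outside its range is refused whole. The fingers move at their own pace and stop on an object; the grip force is fixed at half the most. Time passes only in rows, so rows that repeat a pose let the fingers close, or fill a call up. It gives the time, the measured TCP pose, the force and the opening at its end, in the units of the state.
- env.get_obs(): the state, without advancing time (a new reading comes with each control period).
- grab_frame(name): name is "scene" or "side" or "wrist"; returns (picture, depth): 480x640x3 uint8, blue, green, red; 480x640 float32, m along the optical axis (not along the pixel's ray), 0 where there is no reading.
- camera_info(name): a dict with "fx", "fy", "cx", "cy" (pixels), "D" ([k1, k2, p1, p2, k3] as OpenCV has them; the pictures are not rectified), "cam_to_world" (4x4, takes a point from camera to world coordinates). Camera axes: x right, y up, looking along -z (the intrinsics and any distortion apply to the point x, -y, -z); pixel columns grow to the right and rows downward; lengths in m; the calibration is good to about 2 mm. A picture is of the moment at which its call begins: read the wrist's pose just before it. camera_info takes no time and is no camera call; for the wrist camera it gives the pose at the moment of the call.
- env.hand_in(): hands the job in, once; it reports no verdict.
The state is a dict: "time": time; "joint_positions": joint angles; "qvel": joint speeds; "joint_efforts": joint torques, N m; "eef_pos": TCP position; "eef_rot": TCP orientation; "force": force on the tool from outside, world axes, zero at the start; "ft_torque": the same for the moment, N m; "opening": finger opening in m.
Only numpy, scipy, OpenCV 4.12 (cv2) and the standard library are available. Lean on these libraries where they do the work, as an engineer would, in place of code of your own. Each camera call takes 0.05 s, during which the arm holds its last target.

TASK

The bar in the lathe has just been faced, so the carriage is still clamped. Free the carriage lock, wind the carriage along with its handwheel until the parting blade is in line with the shoulder of the bar (where the thick part steps down to the thin end), clamp the lock fully tight again and swing the chuck guard right down, ready to part off. Do not push on the tool post or the blade, and leave the things lying on the bench alone.

Things in the scene. Friction and masses are not known exactly. Their poses are not given: they have to be found in the camera images.
- lathe: Blue bench lathe, fixed, 700 mm long (y), 240 mm high, shifted and turned a little (yaw) each time; chuck and headstock at its +y end (operator's left). Origin on the bench below the spindle axis at the chuck's face; x from operator to back, y along the bed to the headstock, z up. Spindle axis 195 mm up, headstock top 240 mm, headstock from 58 mm in +y. 'Lathe y' below is this y.
- bar: Plain aluminium bar held fast in the chuck, along lathe y: 28 mm in diameter on the chuck side, 16 mm for the last 22 mm to its free end. Origin on its axis at the shoulder (the plane where the diameter steps); axes as the lathe's. Stands out by a different length each time.
- blade_tip (a point): Middle of the parting blade's cutting edge: flat steel blade 4 mm wide (along lathe y) pointing +x out of a holder on the chuck side of the tool post, at spindle height, its edge 29 mm in -x of the spindle axis, 15 mm clear of the thick bar. In line: this point and the bar's origin are at the same lathe y.
- toolpost: Steel tool post 40 mm square, fixed on the carriage, top 219 mm above the bench; origin under its centre, 80 mm in -x of the spindle axis. The blade's middle is 30 mm in +y of it. Not to be pushed.
- carriage (a joint): Position of the carriage along the bed in m, growing towards the chuck (lathe +y), -0.02 to 0.085. Driven by the handwheel, 4 mm per radian (25.1 mm a turn); tool post, handwheel and lock lever travel along with it.
- handwheel (a joint): Angle of the handwheel in rad, growing counter-clockwise as seen from the operator's side (top of the wheel towards the headstock); growing moves the carriage towards the chuck. At value v the crank handle is sin(v)*29 mm in +y of and cos(v)*29 mm above the hub. Takes about 2 N at the handle with the lock loose; with the lock clamped it is very stiff (20 N and more).
- wheel_hub (a point): Centre of the front face of the carriage handwheel: steel disc 76 mm in diameter, 10 mm thick, on the front of the carriage, facing the operator (-x), axis level along x, 95 mm above the bench. Travels along lathe y with the carriage.
- crank_grip (a point): Place to grip on the crank handle: black cylinder 14 mm in diameter, 58 mm long, standing out of the wheel's face to -x, 29 mm from the wheel's axis and parallel to it. It spins freely on its pin: pinched from above it can be led round the circle with the gripper's direction unchanged. This point is 40 mm in front of the wheel's face, with 20 mm of handle beyond it.
- lock_lever (a joint): Angle of the carriage lock's lever about the vertical, rad: 0 = fully clamped (end stop, ball towards the operator, -x), 1.4 = fully loose (end stop, ball towards the tailstock, -y). Loosens counter-clockwise seen from above. It grips the bed below about 0.75 and stays where left. Takes up to 8 N at the ball.
- lock_ball (a point): Centre of the black ball, 20 mm in diameter, at the end of the lock lever, 187 mm above the bench. A 9 mm steel arm leads down and inwards from it to the pivot. Can be pinched from above or pushed sideways.
- lock_pivot (a point): Point on the lock lever's vertical pivot axis, at the ball's height, 56 mm from the ball; on the tailstock-side wing of the carriage, 65 mm in lathe -y of the tool post's centre.
- guard (a joint): Opening of the chuck guard, rad: 0 = right down over the chuck (end stop), 1.35 = fully up. Its hinge is stiff (about 2 N at the bar) and it stays where it is left.
- guard_bar (a point): Middle of the guard's handle bar: black, 10 mm in diameter, 56 mm long along lathe y, on two thin struts at its ends, 46 mm clear in front of the clear hood (54 mm radius about the spindle) when down; then 216 mm above the bench. Can be pinched from above, a finger in front and one behind.
- guard_hinge (a point): On the guard's level hinge axis (along lathe y) behind the top of the chuck, 236 mm above the bench, at the bar's lathe y. With the guard down the bar is 145 mm in -x of it and 20 mm lower; opening swings the bar up and back (+x) about it.
- chuck_key: Bystander: steel T-handled chuck key lying on the bench, about 100 mm long; origin on its underside near the middle.
- oiler: Bystander: grey oil bottle with a thin spout, 54 mm in diameter, 160 mm high, standing; origin under its middle.
- tool_holder: Bystander: spare steel tool holder, 50 x 30 x 36 mm, with a 55 mm tool bit, on the bench; origin under the block's middle.

How it is judged:
By the outcome, as a careful person would: the job done as asked, in the order asked, and still so for the second after the job is handed in, with the robot touching nothing.
It also fails if it takes over 72 s, if anything falls off the work surface, if the arm or the gripper's body presses on something with over 40 N, if the wrist force passes 120 N, or if a joint passes its speed limit or range.

## Working session

There is one attempt and no reset: what is moved stays moved. The work goes in short steps, Python scripts to look and compute and a shell command to move; the robot and the scene stay as the last step left them, time stands still between calls to the robot, and variables do not carry over. Pictures are saved under pics/ and viewed, and the job is handed in when it is done.

```bash
ls; mkdir -p pics; python3 - <<'E'
from plant import env, grab_frame, camera_info
import cv2, numpy as np
o=env.get_obs(); print(o['time'],o['eef_pos'],o['eef_rot'],o['opening'],o['force'])
for n in ['scene','side','wrist']:
    i=camera_info(n); print(n,i)
    im,d=grab_frame(n); cv2.imwrite(f'pics/{n}0.png',im); np.savez(f'pics/{n}0.npz',im=im,d=d,**{k:np.array(v) for k,v in i.items()})
E
```

```text
pics
0.0 [0.22373541 0.52942658 0.24185383] [[-9.21120527e-01  3.89277350e-01 -3.46397048e-04]
 [ 3.89277500e-01  9.21120018e-01 -9.70377763e-04]
 [-5.86728295e-05 -1.02867945e-03 -9.99999469e-01]] 0.08546345071021287 [-0.50977571 -1.04163568  0.17192018]
scene {'fx': 570.2823486859212, 'fy': 570.2823486859212, 'cx': 331.3717000880878, 'cy': 242.98605605827865, 'D': array([-0.03724691,  0.        ,  0.        ,  0.        ,  0.        ]), 'cam_to_world': array([[ 0.25197438, -0.80847322,  0.53186461,  1.19843426],
       [ 0.96760485,  0.21945398, -0.12482307, -0.11121042],
       [-0.0158037 ,  0.54608699,  0.83757939,  1.18135116],
       [ 0.        ,  0.        ,  0.        ,  1.        ]])}
side {'fx': 616.7469001287446, 'fy': 616.7469001287446, 'cx': 319.3063511790237, 'cy': 238.94440721294572, 'D': array([-0.12695955,  0.        ,  0.        ,  0.        ,  0.        ]), 'cam_to_world': array([[-0.54470016,  0.56992237, -0.61521559, -0.48124441],
       [-0.8386168 , -0.37441388,  0.39564645,  0.66245619],
       [-0.00485749,  0.73143881,  0.68188978,  1.28173696],
       [ 0.        ,  0.        ,  0.        ,  1.        ]])}
wrist {'fx': 420.95794791445417, 'fy': 420.95794791445417, 'cx': 318.8601821658567, 'cy': 240.61781429866943, 'D': array([-0.07999784,  0.        ,  0.        ,  0.        ,  0.        ]), 'cam_to_world': array([[ 0.38827047, -0.88515402, -0.2564145 ,  0.15914814],
       [ 0.92154462,  0.37255972,  0.10933789,  0.55696974],
       [-0.00125116, -0.27875008,  0.96036286,  0.37319613],
       [ 0.        ,  0.        ,  0.        ,  1.        ]])}
```

View pics/scene0.png

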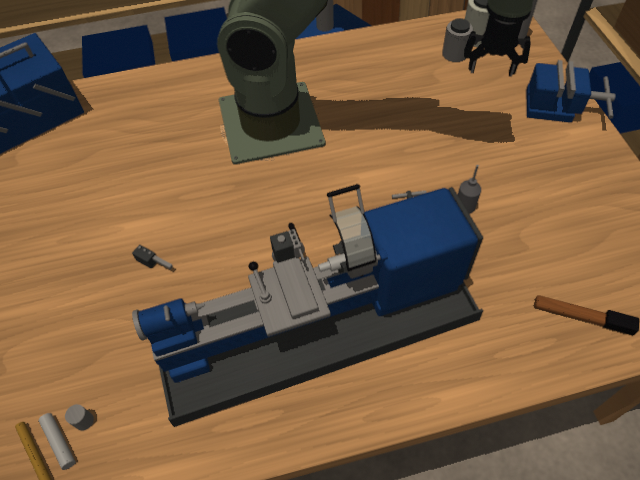

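View pics/side0.png

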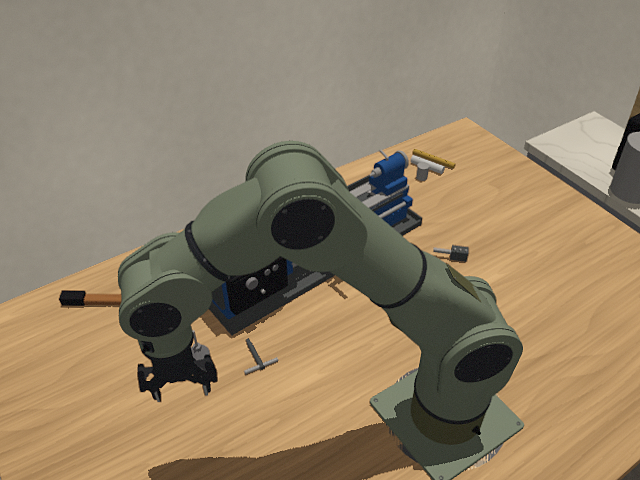

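View pics/wrist0.png

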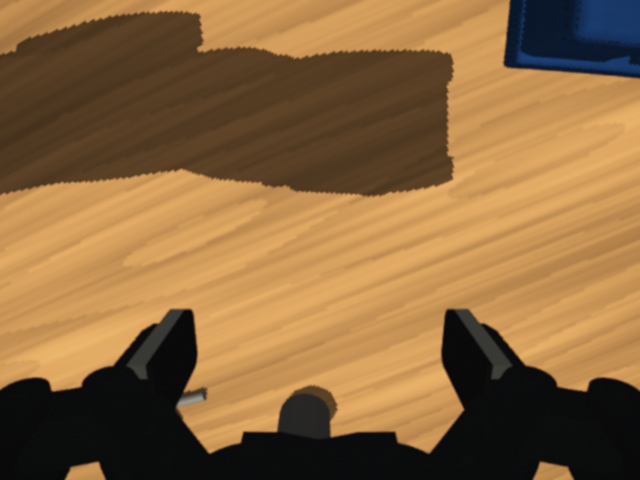

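The scene view shows the lathe with the guard up (black bar ≈(343,189)), lock ball ≈(254,266), tool post ≈(282,243), and bar end ≈(320,268). The side view is mostly blocked by the arm, and the wrist view shows only bench and the oiler. I'll zoom in and write helpers.

```bash
cat > lib.py <<'E'
import cv2, numpy as np
from plant import env, grab_frame, camera_info
def snap(n,tag):
    i=camera_info(n); im,d=grab_frame(n)
    cv2.imwrite(f'pics/{tag}.png',im); np.savez(f'pics/{tag}.npz',im=im,d=d,**{k:np.array(v) for k,v in i.items()})
    return load(tag)
def load(tag): return dict(np.load(f'pics/{tag}.npz'))
def K(s): return np.array([[s['fx'],0,s['cx']],[0,s['fy'],s['cy']],[0,0,1.]])
def ray(s,u,v):
    p=cv2.undistortPoints(np.array([[[u,v]]],float),K(s),s['D'])[0,0]
    T=s['cam_to_world']; d=T[:3,:3]@np.array([p[0],-p[1],-1.]); return T[:3,3],d   # d scaled: depth 1
def plane(s,u,v,z):
    o,d=ray(s,u,v); return o+d*(z-o[2])/d[2]
def dep(s,u,v):
    o,d=ray(s,u,v); return o+d*s['d'][int(round(v)),int(round(u))]
def tri(*obs):
    A=np.zeros((3,3));b=np.zeros(3);L=[]
    for s,u,v in obs:
        o,d=ray(s,u,v); d=d/np.linalg.norm(d); P=np.eye(3)-np.outer(d,d); A+=P;b+=P@o; L.append((o,d))
    x=np.linalg.solve(A,b); return x,[np.linalg.norm(np.cross(x-o,d)) for o,d in L]
def proj(s,p):
    T=s['cam_to_world']; c=T[:3,:3].T@(np.asarray(p)-T[:3,3]); c=np.array([c[0],-c[1],-c[2]])
    return cv2.projectPoints(c[None],np.zeros(3),np.zeros(3),K(s),s['D'])[0][0,0]
def crop(s,x0,y0,x1,y1,f,name):
    cv2.imwrite(f'pics/{name}.png',cv2.resize(s['im'][y0:y1,x0:x1],None,fx=f,fy=f,interpolation=cv2.INTER_CUBIC))
E
python3 - <<'E'
from lib import *
s=load('scene0'); crop(s,230,170,430,320,4,'scene0a')
for n,u,v in [('barL',331,192),('barR',357,187),('ball',254,266),('benchfree',200,250)]:
    print(n,dep(s,u,v))
E
```

```text
barL [0.56200439 0.04024655 0.35072751]
barR [0.56159018 0.09034903 0.34842936]
ball [ 0.5849754  -0.12893866  0.19520908]
benchfree [ 3.83289950e-01 -2.53459980e-01 -4.73963244e-06]
```

View pics/scene0a.png

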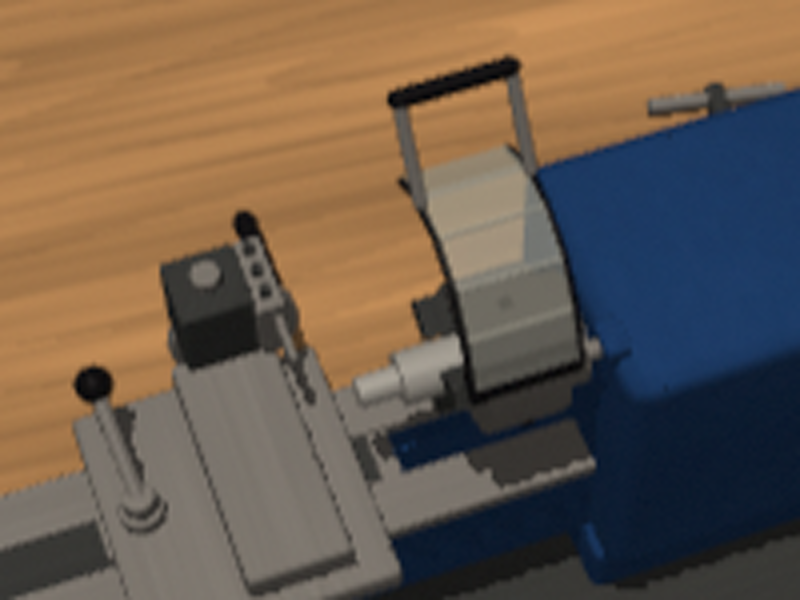

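The zoom shows the lock lever with its ball near the operator side (clamped), the shoulder ≈(330,262), the blade tip ≈(306,266) and the guard bar from (328,194) to (358,186). Next I'll estimate the lathe frame from the headstock edges.

```bash
python3 - <<'E'
from lib import *
s=load('scene0')
im=s['im']; hsv=cv2.cvtColor(im,cv2.COLOR_BGR2HSV)
D=s['d']; 
v,u=np.mgrid[0:480,0:640]
pts=cv2.undistortPoints(np.stack([u.ravel(),v.ravel()],-1)[:,None].astype(float),K(s),s['D'])[:,0]
T=s['cam_to_world']; P=(np.c_[pts[:,0],-pts[:,1],-np.ones(len(pts))]*D.ravel()[:,None])@T[:3,:3].T+T[:3,3]
P=P.reshape(480,640,3); np.save('pics/P0.npy',P)
m=(abs(P[...,2]-0.24)<0.004)&(hsv[...,1]>100)&(abs(hsv[...,0].astype(int)-110)<15)&(u>350)&(u<490)
q=P[m]; print('top',len(q),q[:,2].mean(),q.min(0),q.max(0))
r=cv2.minAreaRect(q[:,:2].astype(np.float32)*1000); print(r, cv2.boxPoints(r))
# black bar of guard
m=(im.max(2)<50)&(P[...,2]>.3)&(P[...,2]<.4)&(u>320)&(u<365)&(v<200)
q=P[m]; print('bar',len(q),q.mean(0),q.min(0),q.max(0)); print(cv2.fitLine(q[:,:2].astype(np.float32),cv2.DIST_L2,0,.01,.01).ravel())
ys,xs=np.nonzero(m); print(xs.min(),xs.max(),ys.min(),ys.max(),xs.mean(),ys.mean())
m=(im.max(2)<50)&(u>245)&(u<262)&(v>258)&(v<276); q=P[m];ys,xs=np.nonzero(m); print('ball',m.sum(),xs.min(),xs.max(),ys.min(),ys.max(), plane(s,(xs.min()+xs.max())/2,(ys.min()+ys.max())/2,.187),q.max(0))
print('shoulder',dep(s,330,262)); print('bar end',dep(s,320,267)); print('crank',dep(s,291,226))
print('toolpost',plane(s,270,236,.219),plane(s,291,232,.219))
E
```

```text
top 5111 0.2394025358031387 [0.52841912 0.11106143 0.23600022] [0.68377742 0.31139498 0.24399883]
((606.09130859375, 207.40916442871094), (144.280517578125, 198.90692138671875), 4.940080165863037) [[525.65466  300.2809  ]
 [542.7833   102.11286 ]
 [686.52795  114.537415]
 [669.3993   312.70547 ]]
bar 141 [0.53546085 0.06743369 0.35178906] [0.07090232 0.03169877 0.34483707] [0.56851326 0.14987049 0.39884437]
[ 0.98452324 -0.17525418  0.5354608   0.06743369]
321 359 6 196 341.6666666666667 180.06382978723406
ball 60 249 257 262 270 [ 0.57933614 -0.13105881  0.187     ] [ 0.59011918 -0.12223084  0.2010539 ]
shoulder [0.62401474 0.0196677  0.20895654]
bar end [ 0.62684623 -0.00176166  0.20348105]
crank [ 0.45066045 -0.02930762  0.11246687]
toolpost [ 0.53816832 -0.0841256   0.219     ] [ 0.53978757 -0.04067315  0.219     ]
```

```bash
python3 -m creep '0 0 -1 0 0 0 -1; -0.4 -0.4 -1.8 0 0 -1.5 -1; -1 -0.9 -2.4 0 0 -3 -1; -1.6 -1.45 -3 0 0 -4.5 -1; -2.2 -2 -3.6 0 0 -5.56 -1'; python3 - <<'E'
from lib import *
o=env.get_obs(); R=o['eef_rot']; p=o['eef_pos']; print(o['time'],p,np.round(R,3)); print((R.T@(np.array([.52,-.06,.42])-p))/.05)
th=np.radians(4.94); x=-np.array([np.cos(th),np.sin(th),0]);y=np.array([-np.sin(th),np.cos(th),0]);Rd=np.c_[x,y,[0,0,-1]]
from scipy.spatial.transform import Rotation as Ro
print(Ro.from_matrix(R.T@Rd).as_rotvec(degrees=True)/5)
E
```

```text
time: 0.65
eef_pos: [0.2862, 0.3939, 0.4227]
eef_rot: [[-0.996, -0.091, 0.0], [-0.091, 0.996, -0.0], [-0.0, -0.0, -1.0]]
force: [0.2, 0.6, 0.6]
opening: 0.0853
0.65 [0.28619297 0.39388489 0.42269456] [[-0.996 -0.091  0.   ]
 [-0.091  0.996 -0.   ]
 [-0.    -0.    -1.   ]]
[-3.83325123 -9.46448896  0.05854184]
[-0.00494066  0.00170558  0.0530907 ]
```

```bash
python3 -m creep '-0.35 -0.92 0 0 0 0 -1; -0.7 -1.84 0 0 0 0 -1; -1.1 -2.75 0 0 0 0 -1; -1.5 -3.66 0 0 0 0 -1; -1.9 -4.57 0 0 0 0 -1' && python3 -m creep '-0.35 -0.92 0 0 0 0 -1; -0.7 -1.84 0 0 0 0 -1; -1.1 -2.75 0 0 0 0 -1; -1.5 -3.66 0 0 0 0 -1; -1.9 -4.6 0 0 0 0 -1'; python3 - <<'E'
from lib import *
o=env.get_obs(); print(o['time'],o['eef_pos'],o['qvel'])
snap('wrist','w1'); snap('side','s1')
E
```

```text
time: 1.15
eef_pos: [0.4004, 0.174, 0.4217]
eef_rot: [[-0.996, -0.085, 0.0], [-0.085, 0.996, -0.0], [-0.0, -0.0, -1.0]]
force: [1.3, 0.1, -0.1]
opening: 0.0853
time: 1.65
eef_pos: [0.5143, -0.0461, 0.4216]
eef_rot: [[-0.996, -0.085, -0.0], [-0.085, 0.996, -0.0], [0.0, -0.0, -1.0]]
force: [1.1, 1.5, 0.3]
opening: 0.0852
1.65 [ 0.51426352 -0.04612433  0.42164317] [ 0.81336901  0.49689843  0.08969477 -0.87935169 -0.03085589  0.37610802
  0.91612323]
```

View pics/w1.png

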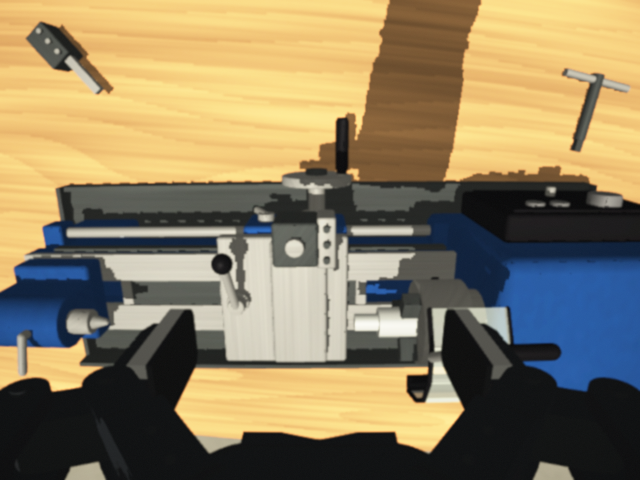

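View pics/s1.png

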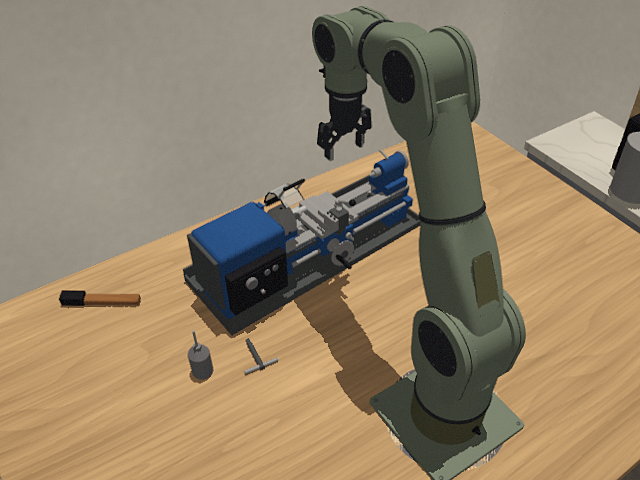

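The wrist view clearly shows the crank (342,145), wheel rim (316,181), ball (221,264), tool post with holder (301,243), bar end (357,322), shoulder ≈(379,322) and guard bar ≈(535,352). I'll shift for a second wrist view.

```bash
python3 -m creep '0 -0.5 0 0 0 0 -0.2; 0 -1 0 0 0 0 0.06; 0 -1.3 0.2 0 0 0 0.06; 0 -1.5 0.4 0 0 0 0.06; 0 -1.5 0.4 0 0 0 0.06'; python3 - <<'E'
from lib import *
o=env.get_obs(); print(o['time'],o['eef_pos'],o['qvel'],o['opening'])
snap('wrist','w2')
for t in ('w1','w2'):
    s=load(t); crop(s,180,90,460,300,2.85,t+'a'); crop(s,180,180,460,390,2.85,t+'b')
E
```

```text
time: 2.25
eef_pos: [0.5197, -0.1193, 0.3999]
eef_rot: [[-0.996, -0.084, -0.003], [-0.084, 0.996, 0.0], [0.003, 0.0, -1.0]]
force: [0.4, 1.6, 0.3]
opening: 0.0401
2.25 [ 0.51966055 -0.11932323  0.39993275] [-0.03105644 -0.02408759 -0.01431119 -0.03587639 -0.00487921  0.03852368
 -0.02218214] 0.040078760646726705
```

View pics/w2.png

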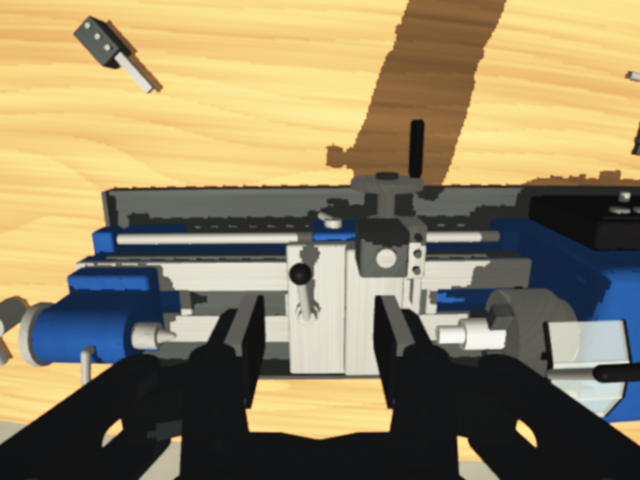

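View pics/w1b.png

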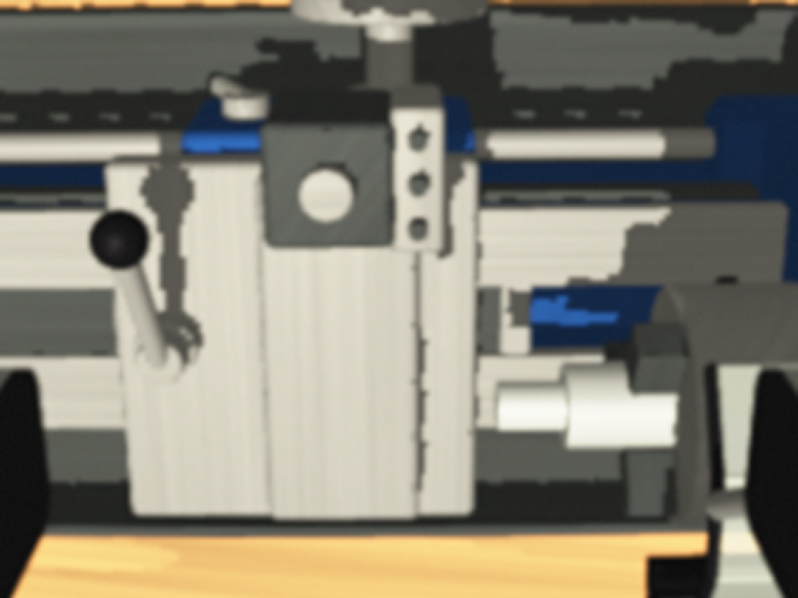

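View pics/w2b.png

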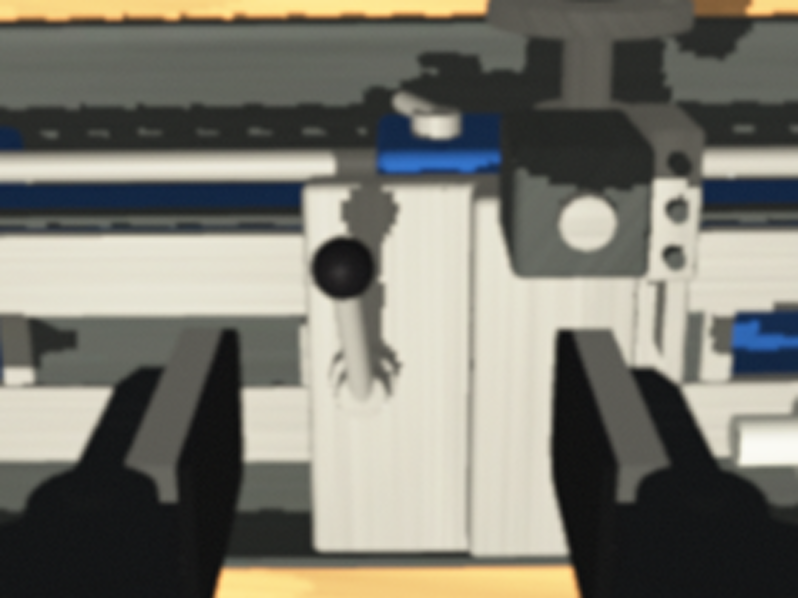

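```bash
cat >> lib.py <<'E'
def cloud(s):
    v,u=np.mgrid[0:480,0:640]
    pts=cv2.undistortPoints(np.stack([u.ravel(),v.ravel()],-1)[:,None].astype(float),K(s),s['D'])[:,0]
    T=s['cam_to_world']; P=(np.c_[pts[:,0],-pts[:,1],-np.ones(len(pts))]*s['d'].ravel()[:,None])@T[:3,:3].T+T[:3,3]
    P=P.reshape(480,640,3); P[s['d']==0]=np.nan; return P
def blob(s,box,thr=40):
    x0,y0,x1,y1=box; g=s['im'][y0:y1,x0:x1].max(2)<thr
    n,l,st,c=cv2.connectedComponentsWithStats(g.astype(np.uint8)); k=1+np.argmax(st[1:,4]); return st[k]+np.array([x0,y0,0,0,0]),c[k]+[x0,y0]
E
python3 - <<'E'
from lib import *
a,b=load('w1'),load('w2')
ba=blob(a,(205,248,238,280)); bb=blob(b,(285,258,315,290)); print(ba,bb); print('ball',tri((a,*ba[1]),(b,*bb[1])))
ca=blob(a,(325,110,358,180)); cb=blob(b,(405,112,430,182)); print(ca,cb)
print('crank blob c',tri((a,*ca[1]),(b,*cb[1])))
Pa,Pb=cloud(a),cloud(b)
for nm,P,u,v in (('w1',Pa,342,145),('w2',Pb,416,148)): print(nm,'crank top', P[v-25:v+25:6,u])
# blade: depth points in w2
th=np.radians(4.94); ex=np.array([np.cos(th),np.sin(th),0]);ey=np.array([-np.sin(th),np.cos(th),0])
for nm,P in (('w1',Pa),('w2',Pb)):
    Z=P[...,2]; Y=P@ey; X=P@ex
    m=(Z>.17)&(Z<.212)&(X>.53)&(X<.66)&(Y>-.12)&(Y<.05)
    v,u=np.nonzero(m)
    print(nm,m.sum())
    vis=np.zeros((480,640),np.uint8); zz=np.clip((Z-.14)/(.23-.14),0,1); vis=(np.nan_to_num(zz)*255).astype(np.uint8)
    vis=cv2.applyColorMap(vis,cv2.COLORMAP_JET); x0=200 if nm=='w1' else 280
    cv2.imwrite(f'pics/{nm}z.png',cv2.resize(vis[200:370,x0:x0+240],None,fx=3.3,fy=3.3,interpolation=cv2.INTER_NEAREST))
E
```

```text
(array([213, 255,  18,  18, 247]), array([221.65587045, 263.5708502 ])) (array([291, 264,  20,  20, 291]), array([300.52233677, 273.32646048]))
ball (array([ 0.57882704, -0.13031637,  0.18934463]), [np.float64(0.0001552705547343159), np.float64(0.00015527055473439288)])
(array([336, 119,  12,  54, 497]), array([341.59758551, 147.19517103])) (array([409, 121,  14,  57, 647]), array([415.8748068 , 148.63678516]))
crank blob c (array([ 0.46947249, -0.02645929,  0.10517435]), [np.float64(0.0009534771967193162), np.float64(0.000953477196719287)])
w1 crank top [[ 0.44291809 -0.02905225  0.11181323]
 [ 0.44881402 -0.02855031  0.11344056]
 [ 0.45476684 -0.02789421  0.11227513]
 [ 0.460753   -0.02728187  0.11201572]
 [ 0.46666147 -0.02680251  0.11414021]
 [ 0.47277031 -0.02612131  0.1128415 ]
 [ 0.47895491 -0.02543067  0.11152333]
 [ 0.48508954 -0.0248164   0.11157084]
 [ 0.49118502 -0.02424423  0.1123559 ]]
w2 crank top [[ 0.44387234 -0.03128297  0.11129577]
 [ 0.44952418 -0.03089777  0.11308814]
 [ 0.4551908  -0.02994181  0.11237996]
 [ 0.46089457 -0.0291148   0.11228016]
 [ 0.46664316 -0.02823497  0.11198957]
 [ 0.47237409 -0.02761404  0.11284798]
 [ 0.47818658 -0.02674622  0.11268023]
 [ 0.48410384 -0.02568526  0.11173888]
 [ 0.48981793 -0.02528691  0.11361571]]
w1 4269
w2 4920
```

View pics/w1z.png

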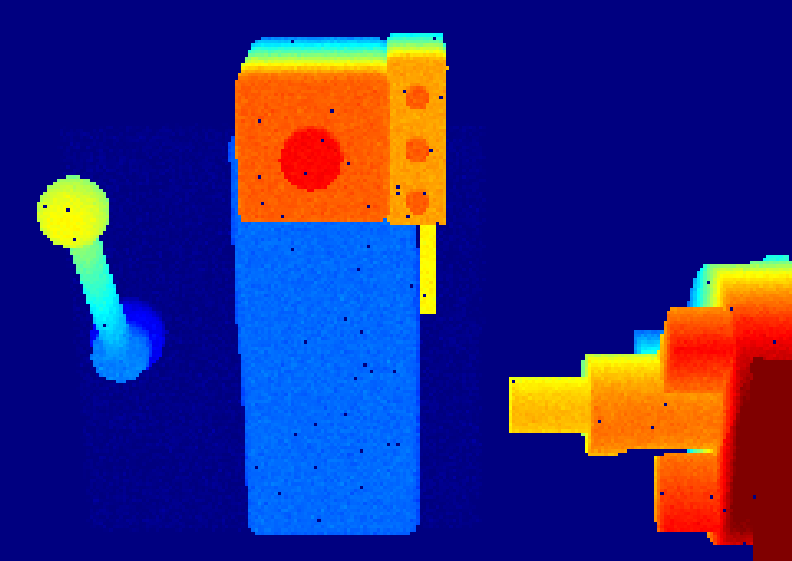

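View pics/w2z.png

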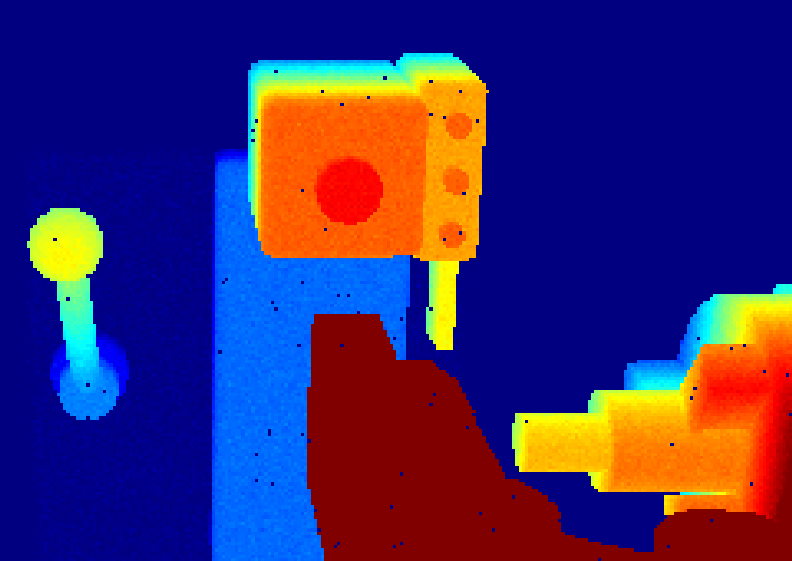

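The depth maps isolate the blade (w1 cols 327–332, rows 268–295) and the shoulder step (col ≈377, rows 307–337).

```bash
cat > meas.py <<'E'
from lib import *
def frame(yaw): 
    th=np.radians(yaw); return np.array([np.cos(th),np.sin(th),0]),np.array([-np.sin(th),np.cos(th),0])
def edges(tag,yaw=4.94,blade=None,bar=None):
    s=load(tag);P=cloud(s);ex,ey=frame(yaw);X=P@ex;Y=P@ey;Z=P[...,2]
    return s,P,X,Y,Z
E
python3 - <<'E'
from meas import *
for tag in ('w1','w2'):
    s,P,X,Y,Z=edges(tag)
    # post top
    m=(abs(Z-.2185)<.004)&(X>.49)&(X<.58)&(Y>-.14)&(Y<-.02); q=P[m][:,:2].astype(np.float32)*1000
    r=cv2.minAreaRect(q); print(tag,'post top',m.sum(),r,Z[m].mean())
    # headstock top
    m=(abs(Z-.24)<.006)&(Y>.13)&(Y<.4)&(X>.5);q=P[m][:,:2].astype(np.float32)*1000; 
    if len(q): print('head',len(q),cv2.minAreaRect(q))
    # bar : thick part
    hs=s['im'];m=(Z>.188)&(Z<.2095)&(X>.6)&(X<.645)&(Y>.03)&(Y<.12)
    q=P[m]; print('bar pts',m.sum(), 'Ymin',Y[m].min())
    for y0 in np.arange(.03,.11,.004):
        k=m&(Y>=y0)&(Y<y0+.004)
        if k.sum()>3: print(round(y0,3),k.sum(),'Zmax %.4f Xmin %.4f Xmax %.4f'%(np.percentile(Z[k],97),X[k].min(),X[k].max()))
    m=(Z>.175)&(Z<.207)&(X>.55)&(X<.605)&(Y>-.05)&(Y<.0)
    print('blade',m.sum(),Y[m].min(),Y[m].max(),X[m].min(),X[m].max(),Z[m].max())
    k=m&(Z>.192); print(np.percentile(Y[k],[0,5,50,95,100]),np.percentile(X[k],[0,100]),np.median(Z[k]))
E
```

```text
w1 post top 282 ((549.2341918945312, -64.39530181884766), (15.097223281860352, 15.192635536193848), 48.841880798339844) 0.21849923044746425
head 7624 ((593.485107421875, 221.00575256347656), (127.65032958984375, 78.12715911865234), 4.930373668670654)Traceback (most recent call last):
  File "<stdin>", line 12, in <module>
    return umr_minimum(a, axis, None, out, keepdims, initial, where)
ValueError: zero-size array to reduction operation minimum which has no identity
```

```bash
python3 - <<'E'
from meas import *
for tag in ('w1','w2'):
    s,P,X,Y,Z=edges(tag,4.94)
    m=(Z>.185)&(Z<.2125)&(X>.59)&(X<.66)&(Y>-.075)&(Y<.01); m[:, :300]=0; m[340:]=0
    for y0 in np.arange(-.062,-.008,.003):
        k=m&(Y>=y0)&(Y<y0+.003)
        if k.sum()>3:
            c=np.polyfit(X[k],Z[k],2) if k.sum()>8 else [1,0,0]
            print(round(y0,3),k.sum(),'Zmax %.4f Xmin %.4f Xmax %.4f'%(np.percentile(Z[k],97),X[k].min(),X[k].max()))
    k=m&(X>.622)&(X<.634)
    yy=Y[k];zz=Z[k]; o=np.argsort(yy); 
    lo=yy[(zz<.2055)];hi=yy[zz>.207]; print('shoulder between',np.percentile(lo,99),lo.max(),np.percentile(hi,1),hi.min(),'end',lo.min())
    m=(Z>.175)&(Z<.207)&(X>.56)&(X<.62)&(Y>-.12)&(Y<-.07)
    k=m&(Z>.194); print('blade',m.sum(),np.percentile(Y[k],[0,5,50,95,100]),np.percentile(X[k],[0,100]),np.median(Z[k]))
E
```

```text
-0.059 44 Zmax 0.2034 Xmin 0.6133 Xmax 0.6285
-0.056 56 Zmax 0.2033 Xmin 0.6132 Xmax 0.6276
-0.053 51 Zmax 0.2036 Xmin 0.6131 Xmax 0.6272
-0.05 52 Zmax 0.2035 Xmin 0.6132 Xmax 0.6279
-0.047 58 Zmax 0.2037 Xmin 0.6132 Xmax 0.6274
-0.044 58 Zmax 0.2034 Xmin 0.6136 Xmax 0.6277
-0.041 53 Zmax 0.2031 Xmin 0.6130 Xmax 0.6276
-0.038 106 Zmax 0.2077 Xmin 0.6069 Xmax 0.6357
-0.035 96 Zmax 0.2095 Xmin 0.6074 Xmax 0.6334
-0.032 108 Zmax 0.2089 Xmin 0.6074 Xmax 0.6339
-0.029 97 Zmax 0.2093 Xmin 0.6073 Xmax 0.6340
-0.026 92 Zmax 0.2093 Xmin 0.6076 Xmax 0.6314
-0.023 97 Zmax 0.2093 Xmin 0.6074 Xmax 0.6304
-0.02 93 Zmax 0.2094 Xmin 0.6071 Xmax 0.6303
-0.017 149 Zmax 0.2120 Xmin 0.5901 Xmax 0.6365
-0.014 78 Zmax 0.2121 Xmin 0.5907 Xmax 0.6317
-0.011 86 Zmax 0.2122 Xmin 0.5906 Xmax 0.6327
shoulder between -0.00010093632982213346 8.649654299545931e-05 -0.035336656046842704 -0.035492188662541335 end -0.057548529488094156
blade 201 [-0.09208701 -0.09032551 -0.08135277 -0.07895689 -0.07711403] [0.56002376 0.59251224] 0.19716337117222443
-0.059 89 Zmax 0.2026 Xmin 0.6129 Xmax 0.6283
-0.056 49 Zmax 0.2033 
[... 701 characters left out ...]
 Xmax 0.6202Traceback (most recent call last):
  File "<stdin>", line 12, in <module>
    return _quantile_unchecked(
        a, q, axis, out, overwrite_input, method, keepdims, weights)
    return _ureduce(a,
                    func=_quantile_ureduce_func,
    ...<5 lines>...
                    overwrite_input=overwrite_input,
                    method=method)
    r = func(a, **kwargs)
    result = _quantile(arr,
                       quantiles=q,
    ...<2 lines>...
                       out=out,
                       weights=wgt)
    slices_having_nans = np.isnan(arr[-1, ...])
                                  ~~~^^^^^^^^^
IndexError: index -1 is out of bounds for axis 0 with size 0
```

Shoulder at lathe-parallel Y≈−0.0357, bar end −0.0577 (22 mm apart, agrees), spindle X≈0.6213, yaw 4.94°. The ball is at (0.579,−0.130,0.189). I'll approach the ball at 40 mm opening.

```bash
python3 -m creep '-0.4 -0.1 0.6 0 0 0 0.06; -0.8 -0.2 1.3 0 0 0 0.06; -1.16 -0.3 2.1 0 0 0 0.06; -1.16 -0.32 2.9 0 0 0 0.06; -1.16 -0.32 3.3 0 0 0 0.06'; python3 - <<'E'
from lib import *
o=env.get_obs(); R=o['eef_rot'];p=o['eef_pos'];print(o['time'],p); print(R.T@(np.array([.5788,-.1303,.180])-p)/.05)
s,P,X,Y,Z=__import__('meas').edges('w1')
m=(Z>.19)&(Z<.207)&(X>.574)&(X<.60)&(Y>-.1)&(Y<-.06); v,u=np.nonzero(m); print(u.min(),u.max(),v.min(),v.max(),np.percentile(Y[m],[0,10,50,90,100]))
m=(abs(Z-.2185)<.0022)&(X>.515)&(X<.57)&(Y>-.16)&(Y<-.05); print('post',Y[m].min(),Y[m].max(),X[m].min(),X[m].max())
for a in (340,350): 
  pass
E
```

```text
time: 2.8
eef_pos: [0.5787, -0.1283, 0.2336]
eef_rot: [[-0.996, -0.087, -0.003], [-0.087, 0.996, 0.001], [0.003, 0.001, -1.0]]
force: [-0.7, -0.3, 0.5]
opening: 0.0403
2.8 [ 0.57870044 -0.12828787  0.23357618]
[-0.00191757 -0.04186728  1.07146158]
327 331 275 294 [-0.0831135  -0.08303754 -0.08119729 -0.07940115 -0.07930846]
post -0.1194865163822606 -0.10367743003254795 0.5335696900019264 0.5492241259286212
```

```bash
python3 -m creep '0 -0.04 0.5 0 0 0 0.06; 0 -0.04 1.07 0 0 0 0.06; 0 -0.04 1.07 0 0 0 0.5; 0 -0.04 1.07 0 0 0 0.7; 0 -0.04 1.07 0 0 0 0.8'; python3 - <<'E'
from lib import *
o=env.get_obs();print(o['time'],o['eef_pos'],o['opening'],o['force'],o['ft_torque'])
snap('wrist','w3')
E
```

```text
time: 3.3
eef_pos: [0.5793, -0.131, 0.1835]
eef_rot: [[-0.996, -0.086, -0.001], [-0.086, 0.996, 0.001], [0.001, 0.001, -1.0]]
force: [1.3, 3.4, -21.3]
opening: 0.0165
3.3 [ 0.57933522 -0.13095704  0.18346462] 0.016497221260839034 [  1.3452716    3.36302122 -21.25681974] [ 0.68874595 -0.23051969  0.0307595 ]
```

View pics/w3.png

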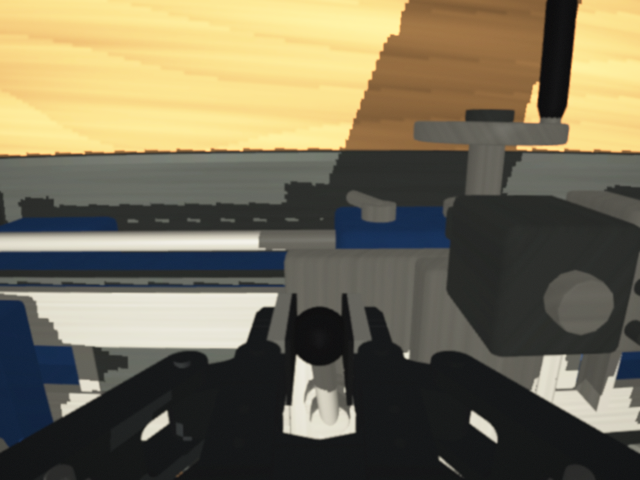

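The ball sits between the pads at (320,335). Opening is 16.5 mm with −21 N in z, so I'll let it settle before turning the lever.

```bash
python3 -m creep '0 0 0 0 0 0 0.6; 0 0 0 0 0 0 0.6; 0 0 0 0 0 0 0.6; 0 0 0 0 0 0 0.6; 0 0 0 0 0 0 0.6'; python3 - <<'E'
from lib import *
o=env.get_obs();print(o['time'],o['eef_pos'],o['opening'],o['force'],o['ft_torque'])
E
```

```text
time: 3.85
eef_pos: [0.5795, -0.1317, 0.1833]
eef_rot: [[-0.996, -0.085, 0.0], [-0.085, 0.996, 0.0], [-0.0, 0.0, -1.0]]
force: [-0.2, 5.7, -17.5]
opening: 0.0171
3.85 [ 0.57945343 -0.13170375  0.18328144] 0.017119755929441715 [ -0.23781228   5.71711686 -17.45300327] [1.1340004  0.03633251 0.1850539 ]
```

```bash
python3 - <<'E'
from lib import *
o=env.get_obs();print(np.round(o['joint_positions'],3))
f0=.06
for f in np.arange(.06,1.5,.13): print('%.2f  %.2f %.2f  rot %.2f'%(f,56/50*(np.cos(f)-np.cos(f0)),-56/50*(np.sin(f)-np.sin(f0)),-np.degrees(f-f0)/5))
E
```

```text
[ 0.182  0.806 -0.024  1.488  0.023  0.848  1.806]
0.06  0.00 -0.00  rot -0.00
0.19  -0.02 -0.14  rot -1.49
0.32  -0.05 -0.29  rot -2.98
0.45  -0.11 -0.42  rot -4.47
0.58  -0.18 -0.55  rot -5.96
0.71  -0.27 -0.66  rot -7.45
0.84  -0.37 -0.77  rot -8.94
0.97  -0.48 -0.86  rot -10.43
1.10  -0.61 -0.93  rot -11.92
1.23  -0.74 -0.99  rot -13.41
1.36  -0.88 -1.03  rot -14.90
1.49  -1.03 -1.05  rot -16.39
```

```bash
python3 -m creep '0 0 0 0 0 0 0.5; -0.02 -0.14 0 0 0 -1 0.5; -0.05 -0.29 0 0 0 -2 0.5; -0.11 -0.42 0 0 0 -3 0.5; -0.18 -0.55 0 0 0 -4 0.5'; cat > arc.py <<'E'
from lib import *
import sys
o=env.get_obs();p=o['eef_pos'];R=o['eef_rot'];print(o['time'],p,o['opening'],o['force'],o['ft_torque'])
ex=np.array([.99629,.08611]);ey=np.array([-.08611,.99629])
L=np.array([ex@p[:2],ey@p[:2]]); piv=np.array([.6213,-.1763]); r=L-piv; print('lathe',L,'r',np.hypot(*r),'phi',np.arctan2(-r[1],-r[0]))
E
python3 arc.py
```

```text
time: 4.35
eef_pos: [0.5913, -0.1593, 0.1843]
eef_rot: [[-0.906, -0.424, 0.002], [-0.424, 0.906, -0.001], [-0.001, -0.002, -1.0]]
force: [-1.6, 4.2, -1.6]
opening: 0.0213
4.35 [ 0.59129853 -0.15928601  0.18433536] 0.021335988923091256 [-1.57361091  4.24096591 -1.57068832] [ 0.86631907  0.23971494 -0.05767651]
lathe [ 0.5753887  -0.20961177] r 0.05672320666046835 phi 0.6276803981008048
```

```bash
python3 - <<'E'
import numpy as np
f0=.58;a=np.radians(20)
for f in (.74,.9,1.06,1.22,1.38,1.42):
    x=56/50*(np.cos(f)-np.cos(f0));y=-56/50*(np.sin(f)-np.sin(f0))
    # tool rotated by -a about tool z: axes xt' = cos a*xt - sin a*yt ; yt' = sin a*xt+cos a*yt
    print(f,np.round([np.cos(a)*x-np.sin(a)*y,np.sin(a)*x+np.cos(a)*y],2))
E
```

```text
0.74 [-0.05 -0.17]
0.9 [-0.14 -0.33]
1.06 [-0.24 -0.47]
1.22 [-0.37 -0.6 ]
1.38 [-0.51 -0.7 ]
1.42 [-0.55 -0.73]
```

```bash
python3 -m creep '-0.05 -0.17 0 0 0 -0.8 0.5; -0.14 -0.33 0 0 0 -1.6 0.5; -0.24 -0.47 0 0 0 -2.4 0.5; -0.37 -0.6 0 0 0 -3.2 0.5; -0.51 -0.7 0 0 0 -4 0.5'; python3 arc.py
```

```text
time: 4.85
eef_pos: [0.6287, -0.1809, 0.1842]
eef_rot: [[-0.707, -0.707, 0.0], [-0.707, 0.707, -0.002], [0.001, -0.001, -1.0]]
force: [-22.7, 3.7, 2.1]
opening: 0.0212
4.85 [ 0.62865182 -0.1808531   0.18422721] 0.02122435801043841 [-22.70298481   3.69794641   2.11092348] [0.80111509 4.94220361 0.34085371]
lathe [ 0.61074626 -0.23431535] r 0.05896746280373186 phi 1.390851178209565
```

The lever is against its loose stop (−22 N, φ≈1.39). I'll release, rise, and compute wheel geometry from the earlier clouds.

```bash
python3 -m creep '0 0.1 0 0 0 0 0.06; 0 0.1 0 0 0 0 0.06; 0 0.1 -1 0 0 1 0.06; 0.3 0.1 -1.9 0 0 2.5 0.06; 0.7 0.4 -2.6 0 0 4 0.06'; python3 - <<'E'
from meas import *
o=env.get_obs();print(o['time'],o['eef_pos'],o['opening'],o['force'],o['joint_positions'])
for tag in ('w1','w2'):
    s,P,X,Y,Z=edges(tag)
    m=(X>.478)&(X<.525)&(Z>.06)&(Z<.15)&(Y>-.16)&(Y<-.03)
    m2=m&(Z>.118)
    print(tag,m.sum(),'rim Y',Y[m&(X>.495)&(X<.512)].min(),Y[m&(X>.495)&(X<.512)].max(),'Zmax',Z[m&(X>.495)&(X<.512)].max())
    k=(X>.495)&(X<.512)&m
    A=np.c_[2*Y[k],2*Z[k],np.ones(k.sum())]; 
    print('X hist',np.histogram(X[m2],10))
    # circle on rim top surfaces
    c=np.linalg.lstsq(A,Y[k]**2+Z[k]**2,rcond=None)[0]; print('circle',c[:2],np.sqrt(c[2]+c[0]**2+c[1]**2))
    g=s['im'].max(2)<40
    k=(X>.43)&(X<.495)&(Z>.08)&(Z<.125)&(Y>-.09)&(Y<-.04)&g
    print('crank',k.sum(),'X',X[k].min(),X[k].max(),'Y',np.percentile(Y[k],[0,5,50,95,100]),'Z',np.percentile(Z[k],[5,50,95]))
    A=np.c_[2*Y[k],2*Z[k],np.ones(k.sum())];c=np.linalg.lstsq(A,Y[k]**2+Z[k]**2,rcond=None)[0]; print('circle',c[:2],np.sqrt(c[2]+c[0]**2+c[1]**2))
E
```

```text
time: 5.35
eef_pos: [0.5902, -0.1907, 0.3159]
eef_rot: [[-0.91, -0.415, 0.004], [-0.415, 0.91, -0.001], [-0.003, -0.003, -1.0]]
force: [0.2, 0.3, 1.2]
opening: 0.0403
5.35 [ 0.59016002 -0.19070621  0.31594862] 0.04032287652361705 [0.1779791  0.26165661 1.24600693] [ 0.32583957  0.71959307 -0.15022628  1.16890752  0.10434808  1.25649791
  2.17881944]
w1 1549 rim Y -0.13159359436437046 -0.05711801386538166 Zmax 0.1341180541838462
X hist (array([130,  61,  56,  55,  66,  56,  56,  58,  55,  34]), array([0.49534122, 0.49640186, 0.49746251, 0.49852315, 0.49958379,
       0.50064443, 0.50170508, 0.50276572, 0.50382636, 0.50488701,
       0.50594765]))
circle [-0.09423543  0.10347161] 0.028844512925958493
crank 516 X 0.4377686840981997 0.4939337015873819 Y [-0.08932469 -0.07272785 -0.06761578 -0.06187152 -0.06106619] Z [0.10849473 0.11148656 0.11331884]
circle [-0.07083096  0.09911744] 0.013524765433356725
w2 1732 rim Y -0.13164779078455613 -0.05648052418661176 Zmax 0.134904771254442
X hist (array([114,  73,  69,  63,  71,  57,  63,  65,  57,  41]), array([0.49505842, 0.49612374, 0.49718907, 0.49825439, 0.49931971,
       0.50038504, 0.50145036, 0.50251569, 0.50358101, 0.50464633,
       0.50571166]))
circle [-0.09516534  0.10276873] 0.029156024265895003
crank 644 X 0.4375885864305457 0.49236906645273026 Y [-0.0736797  -0.07271797 -0.06839417 -0.06310988 -0.06209942] Z [0.10869306 0.11153909 0.1133632 ]
circle [-0.06753976  0.10857965] 0.004455747225094022
```

```bash
cat > goto.py <<'E'
from lib import *
from scipy.spatial.transform import Rotation as Ro
import sys
ex=np.array([.99629,.08611,0]);ey=np.array([-.08611,.99629,0])
X,Y,z=map(float,sys.argv[1:4])
o=env.get_obs();p=o['eef_pos'];R=o['eef_rot'];print(round(float(o['time']),2),p,o['opening'],np.round(o['force'],1))
t=X*ex+Y*ey; t[2]=z
Rd=np.c_[-ex,ey,[0,0,-1]]
print('lathe',p@ex,p@ey,'shift',np.round(R.T@(t-p)/.05,3),'rot',np.round(Ro.from_matrix(R.T@Rd).as_rotvec(degrees=True)/5,2))
E
python3 goto.py .447 -.0678 .2
```

```text
5.35 [ 0.59016002 -0.19070621  0.31594862] 0.04032287652361705 [0.2 0.3 1.2]
lathe 0.571548816332037 -0.24081736934695466 shift [1.195 4.1   2.305] rot [-0.02  0.04  3.91]
```

```bash
python3 -m creep '0.25 0.9 0 0 0 1 0.06; 0.5 1.8 0.1 0 0 2 0.06; 0.8 2.7 0.4 0 0 3 0.06; 1.05 3.55 0.9 0 0 3.9 0.06; 1.195 4.1 1.6 0 0 3.9 0.06'; python3 goto.py .447 -.0678 .14
```

```text
time: 5.85
eef_pos: [0.4481, -0.0278, 0.2345]
eef_rot: [[-0.996, -0.09, 0.005], [-0.09, 0.996, -0.0], [-0.005, -0.001, -1.0]]
force: [2.0, -0.0, -1.4]
opening: 0.04
5.85 [ 0.44812153 -0.02776891  0.23446463] 0.03997259957644563 [ 2.  -0.  -1.4]
lathe 0.44406782124919153 -0.06625363318625371 shift [-0.049 -0.03   1.89 ] rot [-0.01  0.06  0.04]
```

```bash
python3 -m creep '-0.04 -0.03 0.9 0 0 0 0.06; -0.04 -0.03 1.8 0 0 0 0.06; -0.04 -0.03 1.9 0 0 0 0.06; -0.04 -0.03 1.9 0 0 0 0.06; -0.04 -0.03 1.9 0 0 0 0.06'; python3 goto.py .447 -.0678 .0978;  python3 - <<'E'
from lib import *
snap('wrist','w4')
E
```

```text
time: 6.35
eef_pos: [0.4522, -0.0308, 0.1401]
eef_rot: [[-0.996, -0.093, 0.003], [-0.093, 0.996, -0.0], [-0.003, -0.001, -1.0]]
force: [-0.8, -0.8, 0.8]
opening: 0.0402
6.35 [ 0.45222783 -0.03080219  0.14011893] 0.040192660081602806 [-0.8 -0.8  0.8]
lathe 0.4478976908875355 -0.06962925630114247 shift [0.02  0.037 0.846] rot [-0.01  0.03  0.08]
```

View pics/w4.png

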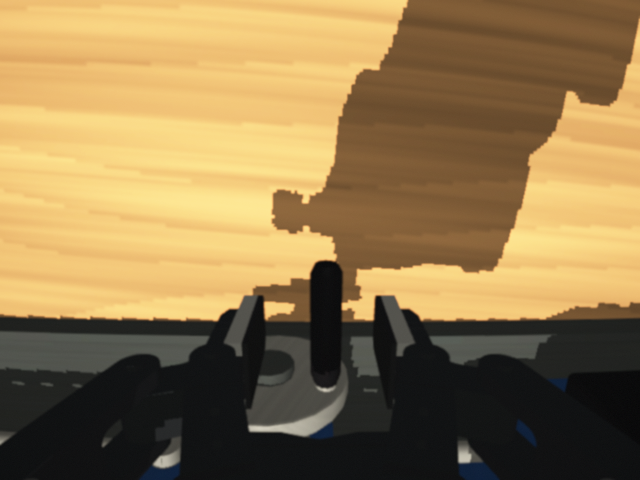

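The crank lies between the jaws (tip at (326,265), about 2 mm right of centre, as computed). Descend and pinch.

```bash
python3 -m creep '0.02 0.04 0.5 0 0 0 0.06; 0.02 0.04 0.85 0 0 0 0.2; 0.02 0.04 0.85 0 0 0 0.6; 0.02 0.04 0.85 0 0 0 0.8; 0.02 0.04 0.85 0 0 0 0.8'; python3 goto.py .447 -.0678 .0978
```

```text
time: 6.9
eef_pos: [0.4504, -0.0285, 0.0969]
eef_rot: [[-0.996, -0.094, 0.001], [-0.094, 0.996, 0.0], [-0.001, 0.0, -1.0]]
force: [-3.0, 3.8, 0.2]
opening: 0.0118
6.9 [ 0.45038778 -0.02850341  0.09691615] 0.0118280730233332 [-3.   3.8  0.2]
lathe 0.44626241429155383 -0.06718055923170274 shift [-0.015 -0.013 -0.018] rot [0.   0.01 0.09]
```

```bash
cat > crank.py <<'E'
import numpy as np,sys
def rows(v0,v1,n=5):
    for v in np.linspace(v0,v1,n+1)[1:]:
        print('%.3f: 0 %.3f %.3f'%(v,(29*(np.sin(v)-np.sin(v0))+4*(v-v0))/50,-29*(np.cos(v)-np.cos(v0))/50))
if __name__=='__main__': rows(float(sys.argv[1]),float(sys.argv[2]))
E
python3 crank.py 1.2 2.2; for k in 0 1 2 3 4 5; do python3 -c "
from crank import rows
v=2.2+1.5*$k; print('---',v); rows(v,v+1.5)"; done
```

```text
1.400: 0 0.047 0.112
1.600: 0 0.071 0.227
1.800: 0 0.072 0.342
2.000: 0 0.051 0.452
2.200: 0 0.008 0.551
--- 2.2
2.500: 0 -0.098 0.123
2.800: 0 -0.227 0.205
3.100: 0 -0.373 0.238
3.400: 0 -0.521 0.219
3.700: 0 -0.656 0.151
--- 3.7
4.000: 0 -0.108 -0.113
4.300: 0 -0.176 -0.259
4.600: 0 -0.197 -0.427
4.900: 0 -0.167 -0.600
5.200: 0 -0.085 -0.764
--- 5.2
5.500: 0 0.127 -0.139
5.800: 0 0.291 -0.242
6.100: 0 0.479 -0.299
6.400: 0 0.676 -0.304
6.700: 0 0.867 -0.259
--- 6.7
7.000: 0 0.170 0.093
7.300: 0 0.306 0.225
7.600: 0 0.399 0.385
7.900: 0 0.441 0.557
8.200: 0 0.431 0.727
--- 8.2
8.500: 0 -0.059 0.152
8.800: 0 -0.158 0.274
9.100: 0 -0.289 0.353
9.400: 0 -0.435 0.383
9.700: 0 -0.583 0.361
--- 9.7
10.000: 0 -0.134 -0.072
10.300: 0 -0.240 -0.186
10.600: 0 -0.306 -0.335
10.900: 0 -0.324 -0.503
11.200: 0 -0.290 -0.676
```

```bash
python3 -m creep '0 0.047 0.112 0 0 0 0.8; 0 0.071 0.227 0 0 0 0.8; 0 0.072 0.342 0 0 0 0.8; 0 0.051 0.452 0 0 0 0.8; 0 0.008 0.551 0 0 0 0.8'; python3 goto.py .447 -.0678 .0978
```

```text
time: 7.4
eef_pos: [0.4503, -0.0277, 0.0686]
eef_rot: [[-0.995, -0.095, 0.001], [-0.095, 0.995, 0.001], [-0.001, 0.0, -1.0]]
force: [-2.4, 5.3, 0.2]
opening: 0.0119
7.4 [ 0.45029526 -0.02766743  0.06862578] 0.011919762893286598 [-2.4  5.3  0.2]
lathe 0.44624221700295097 -0.06633971115578297 shift [-0.015 -0.029 -0.583] rot [0.01 0.01 0.1 ]
```

```bash
python3 -m creep '0 -0.098 0.123 0 0 0 0.8; 0 -0.227 0.205 0 0 0 0.8; 0 -0.373 0.238 0 0 0 0.8; 0 -0.521 0.219 0 0 0 0.8; 0 -0.656 0.151 0 0 0 0.8'; python3 -m creep '0 -0.108 -0.113 0 0 0 0.8; 0 -0.176 -0.259 0 0 0 0.8; 0 -0.197 -0.427 0 0 0 0.8; 0 -0.167 -0.6 0 0 0 0.8; 0 -0.085 -0.764 0 0 0 0.8'; python3 - <<'E'
from lib import *
snap('scene','sc1')
E
```

```text
time: 7.9
eef_pos: [0.4534, -0.0612, 0.0611]
eef_rot: [[-0.996, -0.094, 0.001], [-0.094, 0.996, 0.0], [-0.001, 0.0, -1.0]]
force: [-2.7, 10.3, 7.1]
opening: 0.0121
time: 8.4
eef_pos: [0.4538, -0.065, 0.0995]
eef_rot: [[-0.996, -0.094, 0.0], [-0.094, 0.996, 0.001], [-0.001, 0.001, -1.0]]
force: [-0.2, 9.3, -10.7]
opening: 0.012
```

View pics/sc1.png

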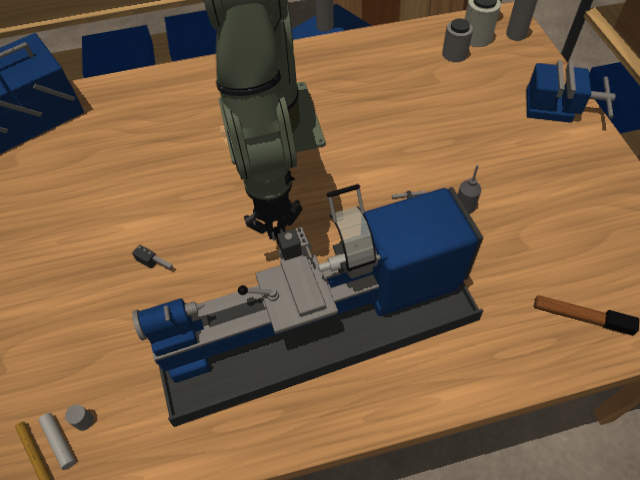

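Scene view confirms the lever is loose (ball at (243,290)) and the carriage has moved towards the chuck. Continue winding.

```bash
python3 -m creep '0 0.127 -0.139 0 0 0 0.8; 0 0.291 -0.242 0 0 0 0.8; 0 0.479 -0.299 0 0 0 0.8; 0 0.676 -0.304 0 0 0 0.8; 0 0.867 -0.259 0 0 0 0.8'; python3 -m creep '0 0.17 0.093 0 0 0 0.8; 0 0.306 0.225 0 0 0 0.8; 0 0.399 0.385 0 0 0 0.8; 0 0.441 0.557 0 0 0 0.8; 0 0.431 0.727 0 0 0 0.8';  python3 goto.py .447 -.0678 .0978
```

```text
time: 8.95
eef_pos: [0.4497, -0.0214, 0.1121]
eef_rot: [[-0.996, -0.094, 0.001], [-0.094, 0.996, -0.0], [-0.001, -0.001, -1.0]]
force: [-0.2, -1.1, 4.2]
opening: 0.0122
time: 9.45
eef_pos: [0.4477, -0.0, 0.0746]
eef_rot: [[-0.996, -0.095, 0.0], [-0.095, 0.996, 0.0], [-0.0, 0.0, -1.0]]
force: [2.0, 0.7, 3.1]
opening: 0.012
9.45 [ 4.47693339e-01 -3.96494369e-06  7.45812585e-02] 0.011995717022659027 [2.  0.7 3.1]
lathe 0.4460320548670988 -0.03855482361839867 shift [-0.015 -0.585 -0.464] rot [0.  0.  0.1]
```

```bash
python3 -m creep '0 -0.059 0.152 0 0 0 0.8; 0 -0.158 0.274 0 0 0 0.8; 0 -0.289 0.353 0 0 0 0.8; 0 -0.435 0.383 0 0 0 0.8; 0 -0.583 0.361 0 0 0 0.8'; python3 -m creep '0 -0.134 -0.072 0 0 0 0.8; 0 -0.24 -0.186 0 0 0 0.8; 0 -0.306 -0.335 0 0 0 0.8; 0 -0.324 -0.503 0 0 0 0.8; 0 -0.29 -0.676 0 0 0 0.8';  python3 goto.py .447 -.0678 .0978; python3 - <<'E'
from lib import *
from crank import rows
snap('scene','sc2'); rows(11.2,12.5)
E
```

```text
time: 9.95
eef_pos: [0.4506, -0.0301, 0.0572]
eef_rot: [[-0.996, -0.094, 0.001], [-0.094, 0.996, 0.0], [-0.001, 0.0, -1.0]]
force: [2.1, 8.9, 15.5]
opening: 0.0119
time: 10.45
eef_pos: [0.4517, -0.044, 0.0911]
eef_rot: [[-0.996, -0.094, 0.0], [-0.094, 0.996, 0.001], [-0.0, 0.001, -1.0]]
force: [3.8, 11.3, -7.6]
opening: 0.0116
10.45 [ 0.45173837 -0.04397276  0.09112811] 0.01158322691909904 [ 3.8 11.3 -7.6]
lathe 0.4462759252291244 -0.0827088126449558 shift [-0.017  0.298 -0.133] rot [0.01 0.   0.09]
11.460: 0 0.070 -0.142
11.720: 0 0.175 -0.267
11.980: 0 0.309 -0.365
12.240: 0 0.465 -0.432
12.500: 0 0.633 -0.461
```

```bash
python3 -m creep '0 0.07 -0.142 0 0 0 0.8; 0 0.175 -0.267 0 0 0 0.8; 0 0.309 -0.365 0 0 0 0.8; 0 0.465 -0.432 0 0 0 0.8; 0 0.633 -0.461 0 0 0 0.8'; python3 -m creep '0 0 0 0 0 0 0.8; 0 0 0 0 0 0 0.8;  0 0 0 0 0 0 0.6; 0 0 0 0 0 0 0.2; 0 0 0 0 0 0 0.06'; python3 goto.py .447 -.0678 .0978
```

```text
time: 11.0
eef_pos: [0.4488, -0.0128, 0.1144]
eef_rot: [[-0.996, -0.093, 0.001], [-0.093, 0.996, -0.001], [-0.001, -0.001, -1.0]]
force: [4.3, -2.8, 1.9]
opening: 0.012
time: 11.5
eef_pos: [0.4482, -0.0127, 0.114]
eef_rot: [[-0.996, -0.094, -0.001], [-0.094, 0.996, -0.0], [0.001, -0.0, -1.0]]
force: [-0.7, 0.7, 1.2]
opening: 0.0402
11.5 [ 0.44822905 -0.01273244  0.11396544] 0.040229823119393826 [-0.7  0.7  1.2]
lathe 0.4454697279712442 -0.05128220271152195 shift [-0.029 -0.331  0.323] rot [-0.   -0.01  0.09]
```

```bash
python3 -m creep '0 0 -1 0 0 0 0.06; 0 0 -2 0 0 0 -0.5; -0.3 0.1 -2.95 0 0 0 -1; -0.7 0.2 -3.8 0 0 0 -1; -1.1 0.2 -4.7 0 0 0 -1'; python3 -m creep '-0.25 0 -0.6 0 0 0 -1; -0.25 0 -0.6 0 0 0 -1; -0.25 0 -0.6 0 0 0 -1; -0.25 0 -0.6 0 0 0 -1; -0.25 0 -0.6 0 0 0 -1'; cat > bl.py <<'E'
from meas import *
import sys
def run(tag,Yb):
    s,P,X,Y,Z=edges(tag)
    m=(Z>.19)&(Z<.2065)&(X>.576)&(X<.598)&(abs(Y-Yb)<.012); v,u=np.nonzero(m); print('blade px',u.min(),u.max(),v.min(),v.max(),'Y',np.round(np.percentile(Y[m],[0,2,50,98,100]),4),'X',X[m].max())
    lo=[];hi=[]
    rows=[]
    for r in np.unique(v): 
        k=m[r]; rows.append((Y[r][k].min()+Y[r][k].max())/2)
    print('blade mid',np.median(rows),np.std(rows))
    # shoulder: per image row of thick bar outer (|X-.6213|>.009): min Y ; and jump in Z on middle rows
    t=(Z>.185)&(Z<.2125)&(Y>-.05)&(Y<-.02)&(((X<.6115)&(X>.606))|((X>.6305)&(X<.6365)))
    c=(Z>.185)&(Z<.2125)&(Y>-.05)&(Y<-.02)&(abs(X-.6213)<.006)
    vv=np.nonzero(t)[0]; e=[Y[r][t[r]].min() for r in np.unique(vv) if t[r].sum()>8]; print('shoulder outer',np.round(e,4))
    e=[]
    for r in np.unique(np.nonzero(c)[0]):
        k=c[r]; y=Y[r][k];z=Z[r][k]; hi=y[z>np.median(z[y>-.03])-.0025] if (y>-.03).sum()>2 else []
        if len(hi)>3: e.append(hi.min())
    print('shoulder mid rows',np.round(e,4))
    b=(Z>.185)&(Z<.2065)&(Y>-.07)&(Y<-.04)&(abs(X-.6213)<.007); print('bar end', np.median([Y[r][b[r]].min() for r in np.unique(np.nonzero(b)[0])]))
if __name__=='__main__': run(sys.argv[1],float(sys.argv[2]))
E
python3 - <<'E'
from lib import *
o=env.get_obs();print(o['time'],o['eef_pos'],np.abs(o['qvel']).max())
s=snap('wrist','w5'); crop(s,180,180,460,390,2.85,'w5b')
E
python3 bl.py w1 -.081; python3 bl.py w5 -.036
```

```text
time: 12.0
eef_pos: [0.5023, 0.0031, 0.3514]
eef_rot: [[-0.996, -0.094, -0.0], [-0.094, 0.996, 0.0], [0.0, 0.0, -1.0]]
force: [0.9, 0.6, -0.5]
opening: 0.0853
time: 12.5
eef_pos: [0.5144, 0.0037, 0.3784]
eef_rot: [[-0.996, -0.094, -0.002], [-0.094, 0.996, -0.0], [0.002, -0.0, -1.0]]
force: [-0.6, 0.6, -0.1]
opening: 0.0855
12.5 [0.51444779 0.00371922 0.37841929] 0.006739493748181318
blade px 327 331 278 294 Y [-0.0831 -0.0831 -0.0812 -0.0793 -0.0793] X 0.5925122388377506
blade mid -0.08121188279813782 3.907209328843835e-05
shoulder outer [-0.0356 -0.0355 -0.0358 -0.0354 -0.0355 -0.0355 -0.0355 -0.0353 -0.0353
 -0.0347 -0.0355 -0.0353]
shoulder mid rows [-0.0355 -0.0354 -0.0356 -0.0355 -0.0354 -0.0354 -0.0347 -0.0354 -0.0355
 -0.0354 -0.0352 -0.0351]
bar end -0.057507470787706384
blade px 322 326 292 310 Y [-0.0378 -0.0377 -0.036  -0.0343 -0.0343] X 0.5919386362859725
blade mid -0.036050967397862094 5.8246184291668925e-05
shoulder outer [-0.0357 -0.0357 -0.0357 -0.0357 -0.0357 -0.035  -0.035  -0.035  -0.035
 -0.035  -0.035  -0.035  -0.0355]
shoulder mid rows [-0.035  -0.035  -0.0349 -0.035  -0.0349 -0.0349 -0.0349 -0.0349 -0.0349
 -0.0349 -0.0349 -0.0348 -0.0348 -0.034 ]
bar end -0.057061752524300194
```

View pics/w5.png

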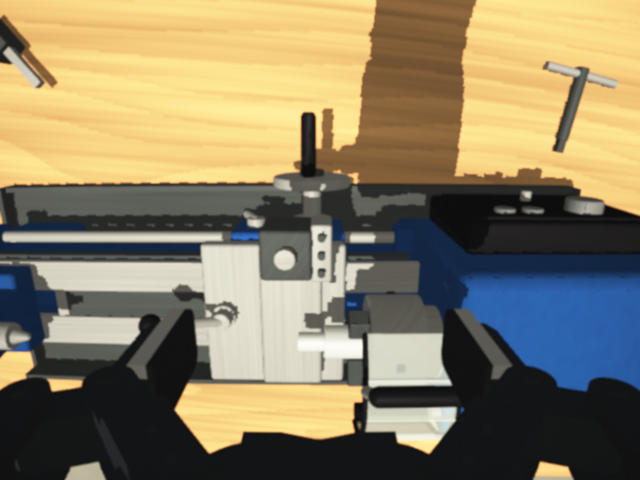

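The wrist view shows the carriage now aligned: blade columns 322–326, shoulder near column 325, with the lock ball peeking out at (150,322). Blade mid is −0.0360 and the shoulder edge ≈−0.0357 (first pixels inside −0.0350 to −0.0357), so they are in line within ~0.3 mm. Next I'll locate the ball for clamping.

```bash
python3 - <<'E'
from meas import *
s,P,X,Y,Z=edges('w5')
g=s['im'].max(2)<45
m=g&(Z>.178)&(Z<.205)&(Y<-.15)&(Y>-.25); v,u=np.nonzero(m); print(m.sum(),u.min(),u.max(),v.min(),v.max(),np.median(X[m]),np.median(Y[m]),X[m].min(),X[m].max(),Y[m].min(),Y[m].max(),Z[m].max())
m=(Z>.215)&(Z<.2206)&(X>.51)&(X<.57)&(Y>-.1)&(Y<-.0); m&=Z<.2202
print('post top Y',np.percentile(Y[m],[0,.5,99.5,100]),X[m].min(),X[m].max())
b=(Z>.2215)&(Z<.226)&(X>.51)&(X<.57)&(Y>-.1)&(Y<-.03);print('bolt',Y[b].min(),Y[b].max(),np.median(Z[b]))
s,P,X,Y,Z=edges('sc2'); m=(s['im'].max(2)<50)&(Z>.18)&(Z<.205)&(Y<-.15)&(Y>-.25); print(m.sum(),np.median(X[m]),np.median(Y[m]),X[m].min(),X[m].max(),Y[m].min(),Y[m].max())
E
python3 goto.py .6118 -.1863 .24
```

```text
195 140 159 314 330 0.606384466292446 -0.18442764629657502 0.6027774793095398 0.6137412045055964 -0.19177568928272584 -0.17699483050562406 0.19717667968211827
post top Y [-0.07418873 -0.07353561 -0.0587435  -0.05867486] 0.5334791605347323 0.5493042531752313
12.55 [0.51455161 0.00375824 0.37855321] 0.08543032482871069 [-0.1  1.   0.1]
lathe 0.5129662485946945 -0.040563738280142266 shift [-1.958 -2.93   2.769] rot [-0.   -0.02  0.09]Traceback (most recent call last):
  File "<stdin>", line 7, in <module>
    return umr_minimum(a, axis, None, out, keepdims, initial, where)
ValueError: zero-size array to reduction operation minimum which has no identity
```

```bash
python3 -m creep '-0.4 -0.7 0.2 0 0 -1.6 -0.5; -0.8 -1.4 0.5 0 0 -3.2 0.06; -1.2 -2.1 0.8 0 0 -4.8 0.06; -1.6 -2.6 1.3 0 0 -6.4 0.06; -1.96 -2.92 1.9 0 0 -7.9 0.06'; python3 goto.py .612 -.1855 .181; python3 - <<'E'
from lib import *
print(env.get_obs()['joint_positions'][6]); snap('wrist','w6')
E
```

```text
time: 13.05
eef_pos: [0.6269, -0.1347, 0.2831]
eef_rot: [[-0.706, -0.708, 0.0], [-0.708, 0.706, -0.001], [0.0, -0.001, -1.0]]
force: [0.0, 0.1, -0.5]
opening: 0.0403
13.05 [ 0.62685162 -0.13470225  0.28305115] 0.04028908067427084 [ 0.   0.1 -0.5]
lathe 0.612926790377982 -0.18818069641144214 shift [-0.021  0.054  2.041] rot [-0.01  0.    8.03]
2.392767182638379
```

View pics/w6.png

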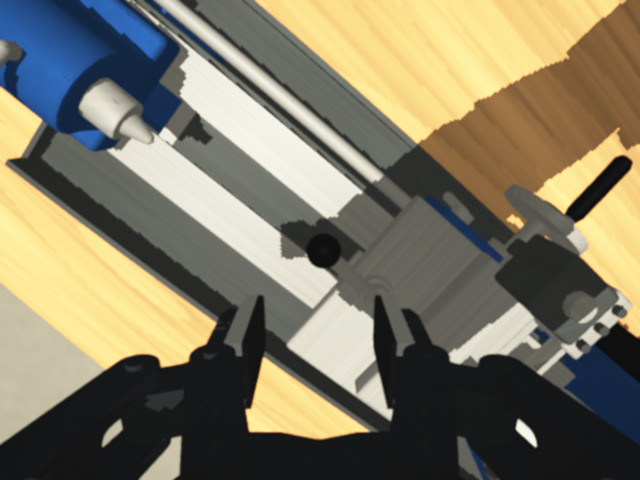

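The ball is clearly visible at (323,251), roughly on the jaw centreline. Check by ray and depth.

```bash
python3 - <<'E'
from meas import *
s,P,X,Y,Z=edges('w6'); bb=blob(s,(300,228,347,275)); print(bb)
p=plane(s,*bb[1],.188); ex,ey=frame(4.94); print(p,p@ex,p@ey)
m=(Z>.18)&(Z<.2)&(s['im'].max(2)<45)&(abs(Y+.185)<.03)&(abs(X-.61)<.03); print(np.median(X[m]),np.median(Y[m]),X[m].min(),X[m].max(),Y[m].min(),Y[m].max(),Z[m].max())
E
```

```text
(array([305, 233,  37,  35, 953]), array([323.49003148, 249.50577125]))
[ 0.62560865 -0.1329965   0.188     ] 0.6118321144336777 -0.18637519126306104
0.6106896568536521 -0.1876231311115202 0.6029143479063626 0.6204416530515876 -0.19608099687251793 -0.17692100626375218 0.19768391078420147
```

```bash
python3 -m creep '0 0.04 0.8 0 0 0 0.06; 0 0.04 1.6 0 0 0 0.06; 0 0.04 1.98 0 0 0 0.06; 0 0.04 1.98 0 0 0 0.3; 0 0.04 1.98 0 0 0 0.5'; python3 goto.py .6118 -.1863 .184; python3 - <<'E'
import numpy as np
f0=1.4;a=np.radians(40)
def g(f,f0,a):
    x=56/50*(np.cos(f)-np.cos(f0));y=-56/50*(np.sin(f)-np.sin(f0))
    return np.round([np.cos(a)*x-np.sin(a)*y,np.sin(a)*x+np.cos(a)*y],2)
for f in (1.26,1.11,.96,.81,.66): print(f,g(f,1.4,a),round((1.4-f)/1.4*8,1))
b=a*.66/1.4
print(np.degrees(b))
for f in (.51,.36,.21,.06,-.06,-.1): print(f,g(f,.66,np.radians(20)))
E
```

```text
time: 13.6
eef_pos: [0.6246, -0.1312, 0.1855]
eef_rot: [[-0.708, -0.706, -0.001], [-0.706, 0.708, -0.001], [0.001, 0.0, -1.0]]
force: [-0.3, -6.3, -11.6]
opening: 0.0216
13.6 [ 0.62462152 -0.13116511  0.18550387] 0.02158504656818885 [ -0.3  -6.3 -11.6]
lathe 0.6110095433046332 -0.18446464303371005 shift [ 0.011 -0.038  0.03 ] rot [-0.   -0.01  7.99]
1.26 [0.09 0.13] 0.8
1.11 [0.17 0.27] 1.7
0.96 [0.23 0.43] 2.5
0.81 [0.26 0.6 ] 3.4
0.66 [0.26 0.77] 4.2
18.857142857142858
0.51 [0.04 0.16]
0.36 [0.05 0.33]
0.21 [0.04 0.5 ]
0.06 [0.01 0.66]
-0.06 [-0.04  0.79]
-0.1 [-0.06  0.83]
```

```bash
python3 -m creep '0.09 0.13 0 0 0 0.8 0.5; 0.17 0.27 0 0 0 1.6 0.5; 0.23 0.43 0 0 0 2.4 0.5; 0.26 0.6 0 0 0 3.2 0.5; 0.26 0.77 0 0 0 4 0.5'; sed -i 's/-.1763/-.1311/' arc.py; python3 arc.py
```

```text
time: 14.1
eef_pos: [0.5883, -0.1146, 0.1868]
eef_rot: [[-0.909, -0.417, 0.002], [-0.417, 0.909, -0.003], [-0.0, -0.003, -1.0]]
force: [-0.9, -8.9, -1.1]
opening: 0.0213
14.1 [ 0.58833949 -0.11461628  0.18681748] 0.021307446228172343 [-0.87010172 -8.90374635 -1.14763901] [-1.80080979  0.1382656  -0.03349606]
lathe [ 0.57628714 -0.16485297] r 0.05626206560630413 phi 0.6434061610411482
```

```bash
python3 -m creep '0.04 0.16 0.05 0 0 0.8 0.5; 0.05 0.33 0.05 0 0 1.6 0.5; 0.04 0.5 0.05 0 0 2.4 0.5; 0.01 0.66 0.05 0 0 3.2 0.5; -0.04 0.79 0.05 0 0 4 0.5'; python3 arc.py
```

```text
time: 14.6
eef_pos: [0.5738, -0.0785, 0.1845]
eef_rot: [[-0.997, -0.081, 0.002], [-0.081, 0.997, -0.004], [-0.002, -0.004, -1.0]]
force: [3.2, -41.6, -1.2]
opening: 0.0215
14.6 [ 0.5738428  -0.07846075  0.18446628] 0.02154233568436397 [  3.19296012 -41.56076746  -1.15298016] [-8.7195591  -0.63488147 -0.04068362]
lathe [ 0.56495759 -0.12758327] r 0.05645205763894003 phi -0.06233626406349845
```

```bash
python3 -m creep '0 -0.09 0 0 0 0 0.5; 0 -0.1 0 0 0 0 0.4; 0 -0.1 0 0 0 0 0.06; 0 -0.1 0 0 0 0 0.06; 0 -0.1 -0.6 0 0 0 0.06'; python3 arc.py; python3 goto.py .525 -.055 .38
```

```text
time: 15.1
eef_pos: [0.5729, -0.0806, 0.2107]
eef_rot: [[-0.996, -0.086, -0.005], [-0.086, 0.996, 0.001], [0.005, 0.001, -1.0]]
force: [0.6, 0.2, 0.3]
opening: 0.0399
15.1 [ 0.57290444 -0.08057659  0.21072533] 0.03992997572257698 [0.55964026 0.18726955 0.31495165] [-0.0055453  -0.00962902 -0.00203336]
lathe [ 0.56384051 -0.12961045] r 0.05747879285647576 phi -0.025917664306852526
15.1 [ 0.57290444 -0.08057659  0.21072533] 0.03992997572257698 [0.6 0.2 0.3]
lathe 0.5638405110432635 -0.1296104507163814 shift [ 0.793  1.496 -3.38 ] rot [ 0.01 -0.05 -0.  ]
```

```bash
python3 -m creep '0 0 -0.9 0 0 0 0.06; 0.2 0.3 -1.7 0 0 0 0; 0.5 0.8 -2.4 0 0 0 -0.5; 0.7 1.2 -3 0 0 0 -1; 0.79 1.5 -3.4 0 0 0 -1'; python3 -m creep '0 0 0 0 0 0 -1; 0 0 0 0 0 0 -1;  0 0 0 0 0 0 -1; 0 0 0 0 0 0 -1; 0 0 0 0 0 0 -1'; python3 - <<'E'
from meas import *
s=snap('wrist','w7'); crop(s,180,180,460,390,2.85,'w7b')
s,P,X,Y,Z=edges('w7')
m=(s['im'].max(2)<45)&(Z>.178)&(Z<.205)&(Y<-.09)&(Y>-.18)&(X<.6); v,u=np.nonzero(m); print('ball',m.sum(),u.min(),u.max(),v.min(),v.max(),'X',X[m].min(),X[m].max(),'Y',Y[m].min(),Y[m].max(),Z[m].max())
p=plane(s,(u.min()+u.max())/2,(v.min()+v.max())/2,.188); ex,ey=frame(4.94); print(p@ex,p@ey)
E
python3 bl.py w7 -.036
```

```text
time: 15.6
eef_pos: [0.5276, -0.0083, 0.3852]
eef_rot: [[-0.996, -0.087, 0.002], [-0.087, 0.996, 0.001], [-0.002, 0.0, -1.0]]
force: [-0.1, -0.7, 0.4]
opening: 0.0835
time: 16.1
eef_pos: [0.5283, -0.0101, 0.3821]
eef_rot: [[-0.996, -0.085, -0.001], [-0.085, 0.996, -0.0], [0.001, -0.0, -1.0]]
force: [1.0, -0.5, 0.4]
opening: 0.0853
ball 338 217 238 250 270 X 0.55648444170384 0.5728899666670546 Y -0.13820792988751562 -0.12140437137327528 0.19812625673788303
0.5659312106326644 -0.1306592942450944
blade px 341 345 276 294 Y [-0.0381 -0.038  -0.0363 -0.0346 -0.0345] X 0.5925107084043685
blade mid -0.03630828698680429 8.092656682517426e-05
shoulder outer [-0.0356 -0.0357 -0.0357 -0.0356 -0.0357 -0.0352 -0.0352 -0.0354 -0.0354
 -0.0354 -0.0355 -0.0351]
shoulder mid rows [-0.0355 -0.0355 -0.0355 -0.0355 -0.0355 -0.0355 -0.0356 -0.0355 -0.0355
 -0.0355 -0.0355 -0.0354 -0.0355 -0.0354]
bar end -0.057367105262889545
```

View pics/w7b.png

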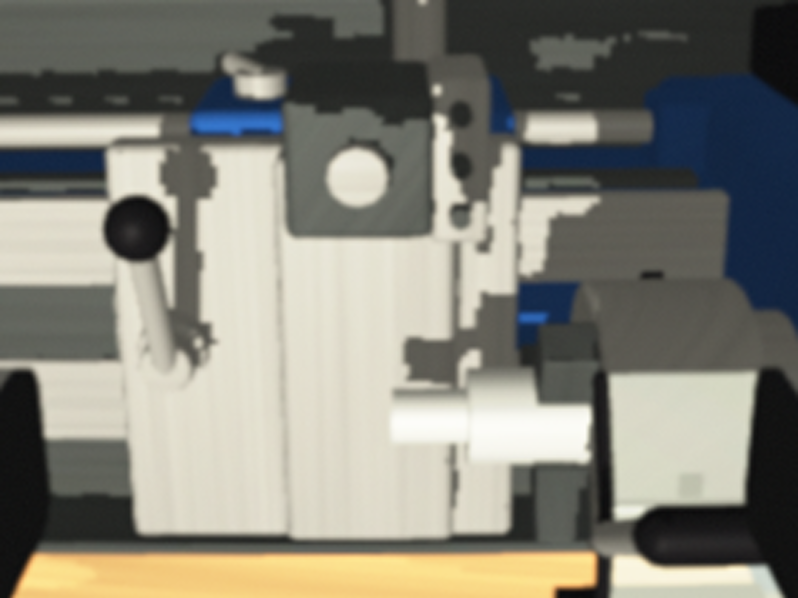

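The ball is back at Y≈−0.1307, with the pivot at −0.1311, so the lever is at 0 (fully clamped). Before the guard, I'll bracket the blade/shoulder offset at sub-pixel level.

```bash
python3 - <<'E'
from meas import *
for tag,Yb in (('w1',-.0812),('w2',-.0812),('w5',-.036),('w7',-.036)):
    s,P,X,Y,Z=edges(tag); cw=cloud
    # ray->plane helper vectorised via per pixel
    def Yat(u,v,z): 
        p=plane(s,u,v,z); return p@frame(4.94)[1]
    m=(Z>.19)&(Z<.2065)&(X>.576)&(X<.598)&(abs(Y-Yb)<.012)
    zb=np.median(Z[m]); L=[];Rr=[]
    for r in np.unique(np.nonzero(m)[0]):
        c=np.nonzero(m[r])[0]; L.append(Yat(c.min()-.5,r,zb)); Rr.append(Yat(c.max()+.5,r,zb))
    # shoulder: front silhouette rows X in .607...: thick pts start col
    t=(Z>.19)&(Z<.2125)&(Y>-.05)&(Y<-.022)&(X>.606)&(X<.64)
    E=[]
    for r in np.unique(np.nonzero(t)[0]):
        c=np.nonzero(t[r])[0]; z=Z[r][c]; zt=np.median(z[Y[r][c]>-.031]) if (Y[r][c]>-.031).sum()>3 else None
        if zt is None or zt<.2: continue
        k=c[z>zt-.0028]; E.append(Yat(k.min()-.5,r,zt))
    print(tag,'zb %.4f'%zb,'blade L %.4f R %.4f mid %.4f w %.4f'%(np.mean(L),np.mean(Rr),(np.mean(L)+np.mean(Rr))/2,np.mean(Rr)-np.mean(L)),'shoulder %.4f +- %.4f n%d'%(np.median(E),np.std(E),len(E)), 'diff mm %.2f'%(1e3*((np.mean(L)+np.mean(Rr))/2-np.median(E))))
E
```

```text
w1 zb 0.1966 blade L -0.0835 R -0.0789 mid -0.0812 w 0.0046 shoulder -0.0360 +- 0.0002 n25 diff mm -45.21
w2 zb 0.1963 blade L -0.0842 R -0.0792 mid -0.0817 w 0.0050 shoulder -0.0365 +- 0.0004 n25 diff mm -45.26
w5 zb 0.1967 blade L -0.0381 R -0.0340 mid -0.0361 w 0.0040 shoulder -0.0354 +- 0.0001 n27 diff mm -0.69
w7 zb 0.1967 blade L -0.0383 R -0.0343 mid -0.0363 w 0.0040 shoulder -0.0359 +- 0.0001 n29 diff mm -0.42
```

Across the views, blade minus shoulder is −0.2 to −0.7 mm, which is within the pixel quantisation, so I accept it. Next is the guard bar: measure it from the scene and wrist clouds.

```bash
python3 - <<'E'
from meas import *
for tag in ('scene0','w1','w2','w5','w7'):
    s,P,X,Y,Z=edges(tag)
    m=(s['im'].max(2)<60)&(Z>.33)&(Z<.37)&(X>.53)&(X<.6)&(Y>-.03)&(Y<.06)
    if tag[0]=='w': m[:, 600:]=0
    if m.sum()<5: print(tag,m.sum()); continue
    v,u=np.nonzero(m); print(tag,m.sum(),u.min(),u.max(),v.min(),v.max(),'X',np.percentile(X[m],[1,50,99]).round(4),'Y',np.percentile(Y[m],[0,1,50,99,100]).round(4),'Z',np.percentile(Z[m],[1,50,99]).round(4))
E
python3 goto.py .5656 .0173 .42
```

```text
scene0 133 327 359 185 196 X [0.562  0.5663 0.5702] Y [-0.0171 -0.016   0.0135  0.0439  0.0464] Z [0.345  0.349  0.3532]
w1 686 509 559 344 360 X [0.559  0.5616 0.5669] Y [0.0162 0.018  0.032  0.0451 0.0458] Z [0.345  0.3496 0.3516]
w2 86 592 599 366 380 X [0.5604 0.5633 0.5669] Y [-0.0185 -0.0185 -0.017  -0.015  -0.0149] Z [0.3438 0.3465 0.3493]
w5 1705 369 461 386 406 X [0.5591 0.5619 0.5667] Y [-0.0174 -0.0169  0.0025  0.0228  0.0248] Z [0.3448 0.3496 0.3518]
w7 968 402 540 355 377 X [0.5592 0.5617 0.5671] Y [-0.0178 -0.0175 -0.0062  0.0454  0.0464] Z [0.3447 0.3494 0.3516]
16.15 [ 0.5282899  -0.0100365   0.38222248] 0.08546247797179407 [-0.6 -1.   0.6]
lathe 0.5254657016981626 -0.05549030634652083 shift [-0.8    1.457 -0.756] rot [-0.   -0.01 -0.01]
```

```bash
python3 -m creep '0 0 -0.5 0 0 1.6 -0.5; -0.2 0.35 -0.8 0 0 3.2 0; -0.4 0.7 -0.8 0 0 4.8 0.06; -0.6 1.05 -0.8 0 0 6.4 0.06; -0.78 1.4 -0.8 0 0 8 0.06'; python3 -m creep '0 0 0 0 0 1.65 0.06; 0 0 0 0 0 3.3 0.06; 0 0 0 0 0 4.95 0.06; 0 0 0 0 0 6.6 0.06; 0 0 0 0 0 8.25 0.06'; python3 -m creep '0 0 0 0 0 1.65 0.06; 0 0 0 0 0 1.75 0.06; 0 0 0 0 0 1.75 0.06; 0 0 0 0 0 1.75 0.06; 0 0 0 0 0 1.75 0.06'; cat > gb.py <<'E'
from lib import *
from scipy.spatial.transform import Rotation as Ro
import sys
ex=np.array([.99629,.08611,0]);ey=np.array([-.08611,.99629,0])
X,Y,z=map(float,sys.argv[1:4])
o=env.get_obs();p=o['eef_pos'];R=o['eef_rot'];print(round(float(o['time']),2),p,o['opening'],np.round(o['force'],1),'j7',o['joint_positions'][6])
t=X*ex+Y*ey; t[2]=z
Rd=np.c_[ey,ex,[0,0,-1]]
print('lathe',p@ex,p@ey,'shift',np.round(R.T@(t-p)/.05,3),'rot',np.round(Ro.from_matrix(R.T@Rd).as_rotvec(degrees=True)/5,2))
E
python3 gb.py .5645 .0143 .343;  python3 - <<'E'
from lib import *
snap('wrist','w8')
E
```

```text
time: 16.65
eef_pos: [0.5615, 0.064, 0.4224]
eef_rot: [[-0.815, 0.58, -0.0], [0.58, 0.815, -0.0], [0.0, -0.0, -1.0]]
force: [-0.2, -0.4, 0.1]
opening: 0.0401
time: 17.15
eef_pos: [0.5612, 0.0632, 0.4224]
eef_rot: [[-0.23, 0.973, -0.0], [0.973, 0.23, -0.0], [-0.0, -0.0, -1.0]]
force: [-0.0, 1.1, 0.4]
opening: 0.0401
time: 17.65
eef_pos: [0.5612, 0.0632, 0.4227]
eef_rot: [[-0.087, 0.996, 0.0], [0.996, 0.087, 0.0], [0.0, 0.0, -1.0]]
force: [0.4, 0.4, -0.0]
opening: 0.0404
17.65 [0.56117735 0.063234   0.42265941] 0.04041008010204332 [ 0.4  0.4 -0. ] j7 0.11316942997527833
lathe 0.5645404635357844 0.014676421562481489 shift [-8.000e-03 -1.000e-03  1.593e+00] rot [ 0.   -0.    0.01]
```

View pics/w8.png

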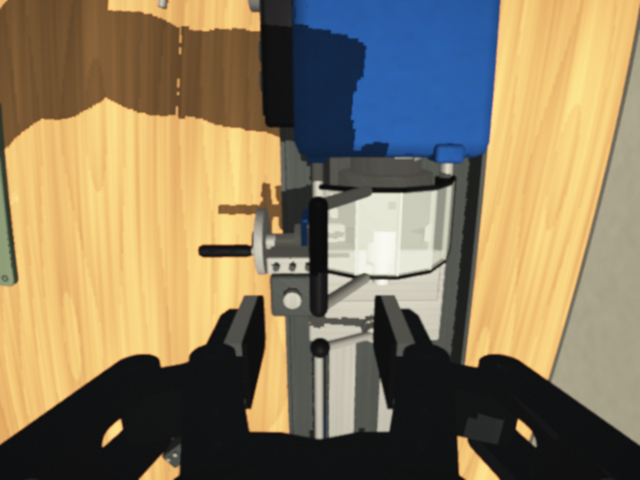

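The bar is vertical in the image at column 318, on the jaw centreline (319), spanning rows 200–315. Descend and pinch.

```bash
python3 -m creep '0 0 0.8 0 0 0 0.06; 0 0 1.5 0 0 0 0.06; 0 0 1.63 0 0 0 0.3; 0 0 1.63 0 0 0 0.6; 0 0 1.63 0 0 0 0.85'; python3 gb.py .5645 .0143 .341; python3 - <<'E'
import numpy as np
R=146.4;a0=.8563
for st in np.array_split(np.arange(1,26),5):
    base=a0-(a0+.137)*(st[0]-1)/20
    for k in st:
        a=a0-(a0+.137)*k/20
        print(k,'th %.3f'%(a+.137),'y %.3f z %.3f'%(-R*(np.cos(a)-np.cos(base))/50,-R*(np.sin(a)-np.sin(base))/50))
E
```

```text
time: 18.2
eef_pos: [0.5614, 0.0632, 0.3428]
eef_rot: [[-0.086, 0.996, 0.001], [0.996, 0.086, 0.0], [-0.0, 0.001, -1.0]]
force: [-1.4, -0.1, -3.0]
opening: 0.0079
18.2 [0.56144487 0.06322403 0.34275323] 0.007883861703024268 [-1.4 -0.1 -3. ] j7 0.14309827321027513
lathe 0.5648061329285167 0.014643455874429322 shift [-0.007 -0.006  0.035] rot [ 0.02  0.   -0.01]
1 th 0.944 y -0.107 z 0.098
2 th 0.894 y -0.210 z 0.201
3 th 0.844 y -0.307 z 0.309
4 th 0.795 y -0.399 z 0.422
5 th 0.745 y -0.485 z 0.539
6 th 0.695 y -0.080 z 0.121
7 th 0.646 y -0.154 z 0.247
8 th 0.596 y -0.222 z 0.375
9 th 0.546 y -0.283 z 0.507
10 th 0.497 y -0.337 z 0.642
11 th 0.447 y -0.048 z 0.137
12 th 0.397 y -0.089 z 0.277
13 th 0.348 y -0.123 z 0.418
14 th 0.298 y -0.149 z 0.561
15 th 0.248 y -0.169 z 0.705
16 th 0.199 y -0.013 z 0.145
17 th 0.149 y -0.018 z 0.290
18 th 0.099 y -0.016 z 0.436
19 th 0.050 y -0.007 z 0.581
20 th 0.000 y 0.009 z 0.725
21 th -0.050 y 0.023 z 0.144
22 th -0.099 y 0.054 z 0.286
23 th -0.149 y 0.091 z 0.426
24 th -0.199 y 0.136 z 0.565
25 th -0.248 y 0.187 z 0.701
```

```bash
python3 -m creep '0 -0.107 0.098 0 0 0 0.85; 0 -0.21 0.201 0 0 0 0.85; 0 -0.307 0.309 0 0 0 0.85; 0 -0.399 0.422 0 0 0 0.85; 0 -0.485 0.539 0 0 0 0.85'; python3 -m creep '0 -0.08 0.121 0 0 0 0.85; 0 -0.154 0.247 0 0 0 0.85; 0 -0.222 0.375 0 0 0 0.85; 0 -0.283 0.507 0 0 0 0.85; 0 -0.337 0.642 0 0 0 0.85'; python3 gb.py .5154 .0143 .211;
```

```text
time: 18.7
eef_pos: [0.5372, 0.061, 0.3145]
eef_rot: [[-0.085, 0.996, 0.002], [0.996, 0.085, -0.0], [-0.0, 0.002, -1.0]]
force: [3.8, -2.6, 0.9]
opening: 0.008
time: 19.2
eef_pos: [0.5202, 0.0596, 0.2816]
eef_rot: [[-0.085, 0.996, 0.0], [0.996, 0.085, -0.0], [-0.0, 0.0, -1.0]]
force: [5.0, -3.6, 1.0]
opening: 0.0076
19.2 [0.52018252 0.0596101  0.2816331 ] 0.007599305768210756 [ 5.  -3.6  1. ] j7 0.17842165811844565
lathe 0.5233856670465573 0.014596034027540823 shift [-0.005 -0.16   1.413] rot [ 0.01  0.01 -0.01]
```

```bash
python3 -m creep '0 -0.048 0.137 0 0 0 0.85; 0 -0.089 0.277 0 0 0 0.85; 0 -0.123 0.418 0 0 0 0.85; 0 -0.149 0.561 0 0 0 0.85; 0 -0.169 0.705 0 0 0 0.85'; python3 -m creep '0 -0.013 0.145 0 0 0 0.85; 0 -0.018 0.29 0 0 0 0.85; 0 -0.016 0.436 0 0 0 0.85; 0 -0.007 0.581 0 0 0 0.85; 0 0.009 0.765 0 0 0 0.85'; python3 gb.py .5154 .0143 .211;
```

```text
time: 19.7
eef_pos: [0.512, 0.0588, 0.2464]
eef_rot: [[-0.085, 0.996, 0.001], [0.996, 0.085, -0.0], [-0.001, 0.001, -1.0]]
force: [5.7, -3.2, 3.5]
opening: 0.0075
time: 20.2
eef_pos: [0.5128, 0.0589, 0.2094]
eef_rot: [[-0.085, 0.996, 0.002], [0.996, 0.085, 0.0], [0.0, 0.002, -1.0]]
force: [-15.3, -2.9, 85.3]
opening: 0.0075
20.2 [0.51276607 0.05891194 0.20939868] 0.007457885946665439 [-15.3  -2.9  85.3] j7 0.22702094052921012
lathe 0.5159366169818577 0.01453909129807995 shift [-0.005 -0.011 -0.032] rot [ 0.03 -0.   -0.01]
```

The stop is reached (85 N up). Relieve, release and leave upward.

```bash
python3 -m creep '0 0 -0.05 0 0 0 0.85; 0 0 -0.06 0 0 0 0.6; 0 0 -0.06 0 0 0 0.3; 0 0 -0.06 0 0 0 0.1; 0 0 -0.06 0 0 0 0.06'; python3 gb.py .5154 .0143 .211; python3 - <<'E'
from lib import *
snap('wrist','w9')
E
```

```text
time: 20.7
eef_pos: [0.512, 0.0593, 0.2113]
eef_rot: [[-0.085, 0.996, -0.001], [0.996, 0.085, 0.0], [0.0, -0.001, -1.0]]
force: [-0.1, 0.6, -0.4]
opening: 0.0403
20.7 [0.51197838 0.05927605 0.21134727] 0.040336911891536716 [-0.1  0.6 -0.4] j7 0.22469986967981687
lathe 0.5151832046242635 0.014969672833379816 shift [-0.013  0.004  0.007] rot [-0.01 -0.   -0.01]
```

View pics/w9.png

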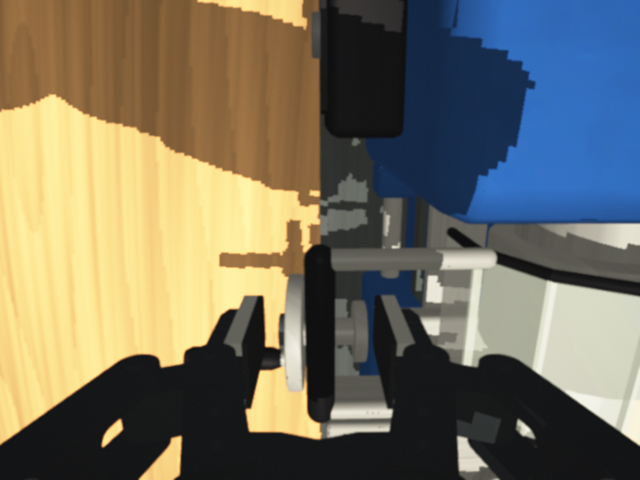

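```bash
python3 -m creep '0 0 -0.8 0 0 0 0.06; 0 0 -1.7 0 0 0 0.06; -0.3 -0.1 -2.6 0 0 0 -0.5; -0.8 -0.2 -3.4 0 0 0 -1; -1.2 -0.2 -4 0 0 0 -1'; python3 -m creep '0 0 0 0 0 0 -1; 0 0 0 0 0 0 -1; 0 0 0 0 0 0 -1; 0 0 0 0 0 0 -1; 0 0 0 0 0 0 -1';python3 - <<'E'
from meas import *
snap('wrist','w10'); s=snap('scene','sc3'); crop(s,230,170,430,320,4,'sc3a')
for tag in ('w10','sc3'):
    s,P,X,Y,Z=edges(tag)
    m=(s['im'].max(2)<60)&(Z>.205)&(Z<.235)&(X>.50)&(X<.53)&(Y>-.03)&(Y<.06)
    v,u=np.nonzero(m); print(tag,m.sum(),u.min(),u.max(),v.min(),v.max(),'X',np.percentile(X[m],[1,50,99]).round(4),'Y',np.percentile(Y[m],[1,99]).round(4),'Z',np.percentile(Z[m],[1,50,99]).round(4))
    m=(s['im'].max(2)<45)&(Z>.18)&(Z<.205)&(Y<-.09)&(Y>-.18)&(X<.6)&(X>.54)
    if m.sum(): v,u=np.nonzero(m); p=plane(s,(u.min()+u.max())/2,(v.min()+v.max())/2,.188); ex,ey=frame(4.94); print('ball',m.sum(),p@ex,p@ey)
o=env.get_obs();print(o['time'],o['eef_pos'])
E
```

```text
time: 21.25
eef_pos: [0.5069, -0.0027, 0.4143]
eef_rot: [[-0.085, 0.996, 0.002], [0.996, 0.085, -0.0], [-0.0, 0.002, -1.0]]
force: [-1.2, -0.7, 0.3]
opening: 0.0816
time: 21.75
eef_pos: [0.5073, -0.001, 0.4111]
eef_rot: [[-0.086, 0.996, -0.001], [0.996, 0.086, -0.0], [-0.0, -0.001, -1.0]]
force: [0.4, -0.5, 0.1]
opening: 0.0858
w10 1107 326 350 89 177 X [0.511  0.5161 0.5234] Y [-0.0162  0.046 ] Z [0.2176 0.2213 0.2236]
ball 320 0.5654182379405019 -0.13070928364980372
sc3 157 321 350 205 220 X [0.5104 0.5176 0.5283] Y [-0.0158  0.046 ] Z [0.2152 0.2211 0.2259]
ball 57 0.5654348907239213 -0.13136145936557245
21.85 [ 0.50736314 -0.00124152  0.41129784]
```

View pics/w10.png

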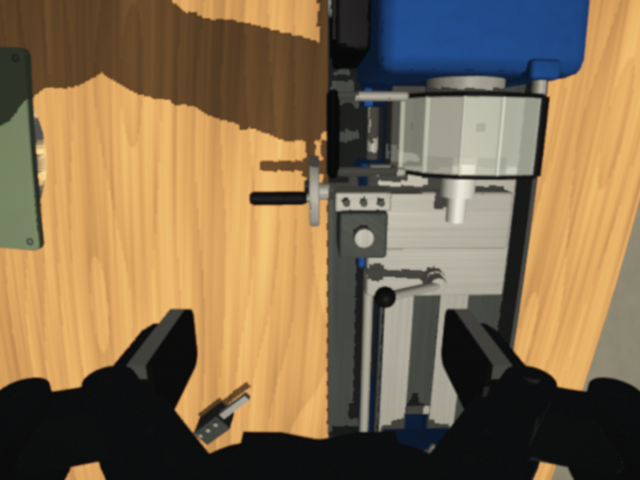

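View pics/sc3a.png

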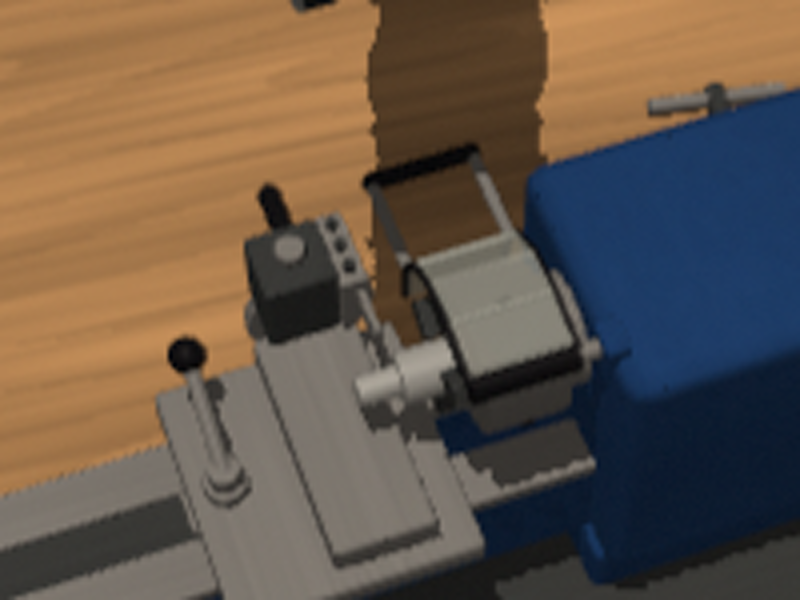

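The guard is down in both views, the lever ball is at φ≈0, and the shoulder and blade are visible. The bar's height reads slightly over 216 mm, so I'll check it better before deciding whether to press again.

```bash
python3 - <<'E'
from meas import *
for tag,xr in (('w10',(.50,.53)),('sc3',(.50,.535)),('w7',(.55,.58)),('w9',(.5,.53))):
    s,P,X,Y,Z=edges(tag)
    zr=(.33,.37) if tag=='w7' else (.2,.24)
    m=(s['im'].max(2)<60)&(Z>zr[0])&(Z<zr[1])&(X>xr[0])&(X<xr[1])&(Y>-.012)&(Y<.04)
    T=s['cam_to_world'][:3,3]; x=X[m];z=Z[m]
    # fit circle of fixed radius 5mm
    from scipy.optimize import least_squares
    f=lambda c: np.hypot(x-c[0],z-c[1])-.005
    r=least_squares(f,[np.median(x),np.median(z)-.004],loss='soft_l1',f_scale=.0005); print(tag,m.sum(),r.x,np.std(f(r.x)))
    k=m&(abs(X-r.x[0])<.0015); print('  top mean',Z[k].mean()-.005)
# reference heights: carriage/post/headstock known
for tag in('w10','sc3'):
    s,P,X,Y,Z=edges(tag); m=(abs(Z-.24)<.006)&(Y>.1)&(Y<.25)&(X>.58)&(X<.68); print(tag,'head top',np.median(Z[m]))
    m=(abs(Z-.219)<.005)&(X>.524)&(X<.53)&(Y>-.08)&(Y<-.055); print('post top',np.median(Z[m]),m.sum())
E
```

```text
w10 905 [0.51589794 0.21722154] 0.0008770790477050644
  top mean 0.21710806960688972
sc3 122 [0.51508886 0.21832324] 0.0026412675454154095
  top mean 0.21700874849342072
w7 609 [0.56471746 0.34579694] 0.0005861295514809653
  top mean 0.34564336442189597
w9 3989 [0.51591255 0.21722426] 0.0004617278776553868
  top mean 0.21710888700287564
w10 head top 0.23967452307235737
post top nan 0
sc3 head top 0.23934868200674625
post top 0.21433030223006044 1
  return _methods._mean(a, axis=axis, dtype=dtype,
  ret = ret.dtype.type(ret / rcount)
```

```bash
python3 - <<'E'
from meas import *
ey=frame(4.94)[1]
s,P,X,Y,Z=edges('w10')
m=(Z>.185)&(Z<.2065)&(X>.576)&(X<.598)&(abs(Y+.036)<.012); print('blade n',m.sum()); zb=np.percentile(Z[m],70)
L=[];H=[]
for c in np.unique(np.nonzero(m)[1]):
    r=np.nonzero(m[:,c]&(Z[:,c]>.193))[0]
    if len(r)<3: continue
    H.append(plane(s,c,r.min()-.5,zb)@ey); L.append(plane(s,c,r.max()+.5,zb)@ey)
print('blade',np.median(L),np.median(H),(np.median(L)+np.median(H))/2,zb)
E=[];N=[]
for c in range(430,500):
    k=(abs(X[:,c]-.6213)<.006)&(Z[:,c]>.19)&(Z[:,c]<.2125)&(Y[:,c]>-.062)&(Y[:,c]<-.02)
    r=np.nonzero(k)[0]
    if len(r)<10: continue
    z=Z[r,c]; zt=np.median(z[Y[r,c]>-.031]); hi=r[z>zt-.0028]; E.append(plane(s,c,hi.max()+.5,zt)@ey); N.append(plane(s,c,r.max()+.5,zt-.006)@ey)
print('shoulder',np.median(E),np.std(E),'end',np.median(N),len(E))
E
python3 gb.py .5157 .0143 .25
```

```text
blade n 147
blade -0.03784467795370133 -0.03279184096794474 -0.03531825946082304 0.1966511508988912
21.85 [ 0.50736314 -0.00124152  0.41129784] 0.08557710312207402 [ 0.2 -0.6 -0.1] j7 0.23144267555087067
lathe 0.5053739142758604 -0.04492595390661882 shift [1.185 0.208 3.226] rot [-0.01  0.   -0.01]
  return _methods._mean(a, axis=axis, dtype=dtype,
  ret = ret.dtype.type(ret / rcount)
Traceback (most recent call last):
ValueError: zero-size array to reduction operation maximum which has no identity
```

Blade mid from this side is −0.0353; the shoulder is hidden by the hood here. The bar sits ~1 mm above nominal, so I'll press it gently once more with shut fingers.

```bash
python3 -m creep '0.4 0.1 0.6 0 0 0 0; 0.8 0.208 1.3 0 0 0 1; 1.185 0.208 2.1 0 0 0 1; 1.185 0.208 2.9 0 0 0 1; 1.185 0.208 3.2 0 0 0 1'; python3 -m creep '0 0 0 0 0 0 1; 0 0 0 0 0 0 1; 0 0 0.1 0 0 0 1; 0 0 0.2 0 0 0 1; 0 0 0.2 0 0 0 1'; python3 gb.py .5157 .0143 .233
```

```text
time: 22.35
eef_pos: [0.5114, 0.0591, 0.2485]
eef_rot: [[-0.086, 0.996, -0.004], [0.996, 0.086, -0.001], [-0.0, -0.004, -1.0]]
force: [0.6, -0.8, 0.9]
opening: 0.0121
time: 22.85
eef_pos: [0.5126, 0.0584, 0.2414]
eef_rot: [[-0.085, 0.996, -0.0], [0.996, 0.085, -0.0], [0.0, -0.0, -1.0]]
force: [0.1, 0.3, 0.6]
opening: -0.0
22.85 [0.51258772 0.05844085 0.24135373] -2.55855773295582e-05 [0.1 0.3 0.6] j7 0.20739036127339902
lathe 0.5157183621342086 0.01408511023000157 shift [ 0.004 -0.     0.167] rot [-0.   -0.   -0.01]
```

```bash
python3 -m creep '0 0 0.08 0 0 0 1; 0 0 0.16 0 0 0 1; 0 0 0.19 0 0 0 1; 0 0 0.21 0 0 0 1; 0 0 0.21 0 0 0 1'; python3 gb.py .5157 .0143 .233
```

```text
time: 23.35
eef_pos: [0.5128, 0.0584, 0.2317]
eef_rot: [[-0.085, 0.996, 0.001], [0.996, 0.085, 0.0], [0.0, 0.001, -1.0]]
force: [-3.9, -0.5, 14.1]
opening: -0.0
23.35 [0.51279717 0.05841936 0.2316784 ] -2.2155204911331142e-05 [-3.9 -0.5 14.1] j7 0.21424487236556358
lathe 0.5159251849516917 0.014045662637252567 shift [ 0.005 -0.004 -0.026] rot [ 0.01 -0.   -0.01]
```

Bar top at 220.7 mm gives a bar centre of ≈215.7 mm with 14 N on it, so it's on its stop. Retreat to a spot where the camera looks straight down on the blade and shoulder.

```bash
python3 -m creep '0 0 -0.8 0 0 0 1; 0 0 -1.7 0 0 0 1; -0.5 0.2 -2.5 0 0 0 0; -1.2 0.2 -3.1 0 0 0 -1; -2 0.2 -3.6 0 0 0 -1'; python3 -m creep '-0.4 0 -0.2 0 0 0 -1; -0.4 0 -0.2 0 0 0 -1; -0.4 0 -0.2 0 0 0 -1; -0.4 0 -0.2 0 0 0 -1; -0.4 0 -0.2 0 0 0 -1';python3 - <<'E'
from meas import *
s=snap('wrist','w11'); crop(s,250,60,530,270,2.85,'w11b'); sc=snap('scene','sc4')
o=env.get_obs();print(o['time'],o['eef_pos'])
s,P,X,Y,Z=edges('w11')
vis=(np.nan_to_num(np.clip((Z-.14)/.09,0,1))*255).astype(np.uint8); cv2.imwrite('pics/w11z.png',cv2.resize(cv2.applyColorMap(vis,cv2.COLORMAP_JET)[60:270,250:530],None,fx=2.85,fy=2.85,interpolation=cv2.INTER_NEAREST))
E
```

```text
time: 23.85
eef_pos: [0.5312, -0.041, 0.4129]
eef_rot: [[-0.087, 0.996, 0.001], [0.996, 0.087, 0.0], [-0.0, 0.001, -1.0]]
force: [0.8, 0.7, -0.6]
opening: 0.0436
time: 24.35
eef_pos: [0.5329, -0.0593, 0.4207]
eef_rot: [[-0.087, 0.996, -0.001], [0.996, 0.087, 0.0], [0.0, -0.001, -1.0]]
force: [0.0, 0.6, -0.8]
opening: 0.0854
24.45 [ 0.53289694 -0.05958845  0.42086358]
```

View pics/w11.png

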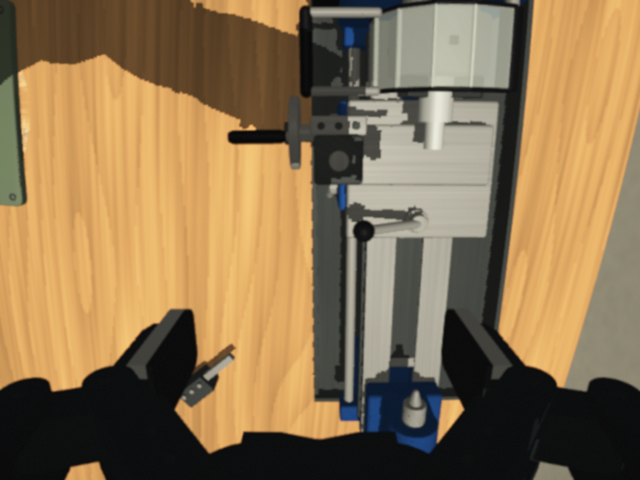

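View pics/w11z.png

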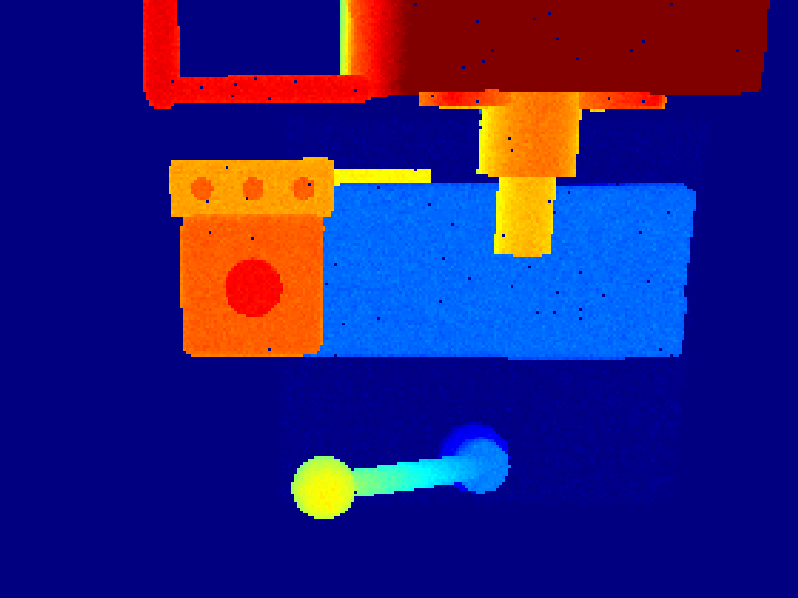

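Looking almost straight down, the blade is centred at zoomed row ≈176.5 and the shoulder step is at row ≈177, so they are in line. The lever is clamped, the guard is down and the bystanders are unmoved. Hand in.

```bash
python3 - <<'E'
from plant import env
print(env.hand_in()); o=env.get_obs(); print(o['time'],o['force'])
E
```

```text
the job is handed in; nothing more can be done
None
the job is handed in; nothing more can be done
```

The job is done and handed in at about 24.5 s of the 72 s allowed. I freed the lock to its loose stop and wound the carriage about 45 mm (11.3 rad of handwheel) towards the chuck. I then clamped the lock against its end stop, led the guard down and pressed it once more onto its stop.

**Last checks**
- **Blade and shoulder:** in line within my measuring error. The last overhead view put the blade's middle within half a pixel (about 0.4 mm) of the shoulder. Two earlier views had the blade 0.4 and 0.7 mm short. Another view put its middle at lathe y −35.3 mm against about −35.7 mm for the shoulder, but the hood hid the shoulder there. The views disagree by under 1 mm, and I did not correct for it.
- **Lock:** the ball is within 0.5 mm of the pivot's lathe y, so the lever is at about 0 (fully clamped). The carriage had not visibly moved after clamping.
- **Guard:** after release the bar read about 1 mm high (217.1 mm). Pressing again with 14 N brought it to about 215.7 mm, against the 216 mm given. I did not re-measure it after lifting off.
- **Forces:** the highest readings I saw at the end of a move were 85 N at the wrist as the guard met its stop, and 42 N as the lever met its clamped stop. Both were applied through the fingers on the bar and ball.
- **Other things:** nothing was meant to touch the tool post, the blade or the things on the bench. I saw no sign of contact; the tool holder, chuck key and oiler were not measured, only looked at in the pictures.

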